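Dot the first-off blank, eject the batch and stand it on the tray

TASK

The brass blanks sit sunk in the three-pocket nest. While they are still seated, use the spring dot punch to mark the middle of the blue-topped first-off blank: hold the punch upright, press it squarely down until its spring nose is almost fully in, hold for about half a second, lift it straight off without dragging, touch no other blank with it, and put it back in its wooden block. Then press the ejector lever all the way down so the blanks rise, lift every blank out, and stand them all upright on the tray, together with the one that has fallen over on the bench; do not knock over the oil bottle or the enamel mug.

Things in the scene. Friction and masses are not known exactly. Their poses are not given: they have to be found in the camera images.
- nest: fixed grey steel block 66 (x) x 204 (y) x 80 mm high on a base plate 86 x 254 x 13 mm; origin under its middle on the bench. Three round pockets, 50 mm wide and 62 mm apart along y; lever on its -x side. A seated blank's foot is 14 mm, its top 78 mm above the bench (2 mm below the rim); ejected it is 28 mm higher, loose (2 mm of play), to be drawn straight up 40 mm more
- pocket1 (a point): centre of the mouth of the pocket at the nest's +y end, at the block's top face (80 mm)
- pocket2 (a point): centre of the mouth of the middle pocket
- pocket3 (a point): centre of the mouth of the pocket at the nest's -y end
- ejector (a joint): angle of the ejector lever, rad: 0 at rest with the blanks seated, 0.6 fully pressed with all blanks raised by 28 mm together. It stays where it is left (stiff hinge); pressing the pad down takes about 8 to 20 N
- ejector_pad (a point): centre of the top face of the lever's black rubber foot-pad (red edge, 46 x 40 mm), which moves with it: 75 mm out on the nest's -x side from the hinge and 68 mm above the bench at rest, about 87 mm out and 18 mm above the bench when fully pressed
- ejector_hinge (a point): the lever's hinge pin, along the nest's y axis, 24 mm above the bench, 47 mm in front (-x) of the nest's middle
- first_off: first-off piece, blue top and blue band at the upper end: brass blank, 0.16 kg: square foot 33 x 33 mm, 14 mm high, then a round barrel 28 mm in diameter up to the closed top end at 64 mm. Origin: centre of the foot's underside; z axis from foot to top. At the start seated in one of the three pockets (which one varies)
- first_off_top (a point): centre of the first-off blank's blue top end, where the dot belongs
- blank_1: plain: brass blank, 0.16 kg: square foot 33 x 33 mm, 14 mm high, then a round barrel 28 mm in diameter up to the closed top end at 64 mm. Origin: centre of the foot's underside; z axis from foot to top. At the start seated in one of the three pockets (which one varies); may be absent
- blank_2: plain: brass blank, 0.16 kg: square foot 33 x 33 mm, 14 mm high, then a round barrel 28 mm in diameter up to the closed top end at 64 mm. Origin: centre of the foot's underside; z axis from foot to top. At the start seated in one of the three pockets (which one varies); may be absent
- fallen_blank: plain: brass blank, 0.16 kg: square foot 33 x 33 mm, 14 mm high, then a round barrel 28 mm in diameter up to the closed top end at 64 mm. Origin: centre of the foot's underside; z axis from foot to top. At the start it lies on its side on the bench to the robot's right, resting on a side of its foot and on its barrel's end, axis about 15 mm above the bench
- punch: loose upright spring punch, 0.2 kg: dark ribbed round handle, 22 mm in diameter, 6 to 85 mm above the origin, red button on top; steel collar 36 mm in diameter, 6 mm thick; below it a sleeve 18 mm in diameter to -22 mm, then the nose. Origin: centre of the collar's underside, z up the handle. Stands in its block, collar on the block's top, 55 mm above the bench
- punch_nose (a joint): how far the punch's sprung nose is pushed in, m: 0 when free, 0.010 at its stop; 4 N starts it, about 10 N at 8 mm
- punch_tip (a point): the punch's point, 46 mm below the punch's origin when the nose is out
- punch_block: fixed wooden block 74 x 74 x 55 mm, origin under its middle
- block_hole (a point): centre of the mouth, at the block's top, of its 25 mm through hole, where the punch's sleeve goes
- tray: fixed low wooden tray 160 (x) x 220 (y) mm with a dark rubber floor 6.5 mm above the bench, rim 6 mm wide and 14 mm high; origin under its middle at bench level
- tray_floor (a point): centre of the tray's floor
- oil: bystander: white oil bottle with a red spout, 48 mm in diameter and 136 mm high, standing loose behind the nest; origin under its middle
- mug: bystander: white enamel mug, 76 mm in diameter and 58 mm high, standing loose to the right of the punch block; origin under its middle
Not all that is in view belongs to the job. What is shaped like the punch but orange or turquoise is not meant. What is shaped like the fallen_blank but turquoise is not meant.

How it is judged (in metres and radians):
On the way, in this order (a step that is already met when the one before it is completed fails the run):
1. the blanks still seated, the upright punch is pressed on the middle of the first-off blank's top until its nose is at least 7 mm in (value of joint punch_nose above 0.007 m and contact force between punch and first_off above 4 N and horizontal distance between punch_tip and first_off_top below 0.006 m and angle between punch's own z axis and vertical below 0.12 rad and value of joint ejector below 0.08 rad), for 0.3 s.
2. the ejector lever is pressed fully down (at least 0.54 rad) and the first-off blank has risen (value of joint ejector above 0.54 rad and height (world z) of first_off above 0.036 m), for 0.2 s.
At the end, for the whole second after the job is handed in: Every blank present stands foot down (within 0.12 rad) on the tray's floor, its middle inside the rim (66 mm of the tray's middle along x, 96 mm along y), at rest; the punch is back in its block, collar on the block's top (within 4 mm of height, 6 mm of the hole's centre, 0.08 rad) (angle between each of first_off, blank_1, blank_2, fallen_blank's own z axis and vertical below 0.12 rad and z of first_off in the frame of tray between 0 and 0.012 m and x of first_off in the frame of tray between -0.066 and 0.066 m and y of first_off in the frame of tray between -0.096 and 0.096 m and linear speed of each of first_off, blank_1, blank_2, fallen_blank below 0.02 m/s and z of blank_1 in the frame of tray between 0 and 0.012 m and x of blank_1 in the frame of tray between -0.066 and 0.066 m and y of blank_1 in the frame of tray between -0.096 and 0.096 m and z of blank_2 in the frame of tray between 0 and 0.012 m and x of blank_2 in the frame of tray between -0.066 and 0.066 m and y of blank_2 in the frame of tray between -0.096 and 0.096 m and z of fallen_blank in the frame of tray between 0 and 0.012 m and x of fallen_blank in the frame of tray between -0.066 and 0.066 m and y of fallen_blank in the frame of tray between -0.096 and 0.096 m and horizontal distance between punch and block_hole below 0.006 m and angle between punch's own z axis and vertical below 0.08 rad and z of punch in the frame of punch_block below 0.059 m); the robot touches nothing.
It fails at once if the punch is dragged over the first-off blank (over 2 N more than 9 mm from its middle) (contact force between punch and first_off above 2 N and horizontal distance between punch_tip and first_off_top above 0.009 m).
It fails at once if the punch is forced (over 40 N) onto the blank (contact force between punch and first_off above 40 N).
It fails at once if the punch touches a plain blank (over 2 N) (contact force between punch and blank_1 above 2 N or contact force between punch and blank_2 above 2 N or contact force between punch and fallen_blank above 2 N).
It fails at once if the oil bottle or the enamel mug is knocked over (angle between any of oil, mug's own z axis and vertical above 0.6 rad).
Of blank_1, blank_2 only 1 to 2 are there at a start; the rules pass over those that are not, and their reading is None.
At some moment in a run one of fallen_blank may be knocked a few centimetres aside while the robot is not near it.
Once in a run the grip may slacken for a moment while it holds something.
It also fails if it takes over 208 s, if anything falls off the work surface, if the arm or the gripper's body presses on something with over 40 N, if the wrist force passes 120 N, or if a joint passes its speed limit or range.

ROBOT

A 6-joint arm with a two-finger parallel gripper is mounted at the origin on the work surface; the furniture and walls round the work are solid. World frame = base frame: x ahead of the robot, y to its left, z up, the work surface at z = 0. Lengths are in mm, angles in rad, forces in N, time in s.
With the tool pointing down it reaches from about 275 to 750 mm from the base axis. Payload 10.2 kg.
Tool frame: the origin (TCP) lies on the centre line of the jaws, within the pads' length; the fingertips stand 8 mm ahead of it and the grasp point (between the pads) lies 11 mm behind it; z points along the fingers, y is the line along which they close (so a half turn about z gives the same grasp; the last joint's range is limited). The gripper opens to 85 mm and grips with 20 to 120 N. Pads are 22 mm wide; open, the fingers measure 114 mm over their backs; the gripper's body (76 mm by 85 mm) begins 54 mm behind the grasp point. The pads swing forward as they close: fully open they stand 13 mm farther back than shut.
Start: joints at [1.016, 0.313, 1.498, -0, 1.331, -0.223], TCP at [171.029, 496.367, 239.294] pointing down, gripper open.
Joint ranges: [-2.94, 2.94], [-0.97, 2.17], [0.19, 2.56], [-1.23, 4.37], [0.02, 3.11], [-2.88, 2.88]. Speed limits (rad/s): [2.39, 2.39, 3.01, 3.14, 3.14, 3.14].

INTERFACE

Orientations are given as a unit quaternion [x, y, z, w].
In Python, from plant import ctrl gives the robot as it stands.
- The arm moves only by the tool jog_arm, never from a script. Its argument "series" is a list that holds one entry, the list of rows, each a list of 6 numbers: the shift along the tool's x, y, z in units of 20 mm (1.0 is 20 mm), then the turn, a rotation vector about the tool's x, y, z in units of 0.12 rad (1.0 is 0.12 rad). In form: [[[tx, ty, tz, wx, wy, wz], ...]]. A call has exactly 8 rows; each row shifts and turns the commanded pose from where the row before left it, along the tool's axes as they then stand; what a row does not reach is not made up. A row lasts 1/12 s, in which the tool goes at most 41.7 mm and 7.16 degrees, less where a joint would pass 70% of its speed; a pose out of reach is approached as far as the arm can. A call with a number of a shift or a turn outside -1 to 1 is refused whole. A call with a gripper value outside its range is refused whole. "jaw" is the opening, from 0 (shut) to 1 (fully open), set as the call begins (left out, the last holds). The fingers move at their own pace and stop on an object; "force" is the grip in N (left out, the last holds). Time passes only in rows, so rows that do not move let the fingers close, or fill a call up. It gives the time, the measured TCP pose, the force, the opening and the grip force at its end, in the units of the state.
- ctrl.state(): the state, without advancing time (a new reading comes with each control period).
- ctrl.grab_frame(name): name is "scene" or "side" or "wrist"; returns a dict with "frame" (384x512x3 uint8, red, green, blue), "range_z" (384x512 float32, mm along the optical axis (not along the pixel's ray), 0 where there is no reading), "camera_matrix" (3x3 intrinsics, pixels), "xyz" and "attitude" of the camera in the world; the wrist camera has in their place "hand_eye" (4x4, takes a point from camera to tool coordinates, whose origin is the TCP and whose axes are the flange's). Camera axes: x right, y down, z forward; pixel columns grow to the right and rows downward; lengths in mm; the calibration is good to about 2 mm. A picture is of the moment at which its call begins: read the wrist's pose just before it.
- ctrl.finish_job(): hands the job in; it is judged then, once.
The state is a dict: "time": time; "qpos": joint angles; "dq": joint speeds; "joint_efforts": joint torques, N m; "position": TCP position; "orientation": TCP orientation; "ft_force": force on the tool from outside, world axes, zero at the start; "moment": the same for the moment, N m; "opening": finger opening in mm; "gripper_force": force on a finger pad.
Only numpy, scipy, OpenCV 4.12 (cv2) and the standard library are available. Lean on these libraries where they do the work, as an engineer would, in place of code of your own. Each camera call takes 0.05 s, during which the arm holds its last target. There are 200 camera calls.

## Working session

There is one attempt and no reset: what is moved stays moved. The work goes in short steps, Python scripts to look and compute and a tool call to move; the robot and the scene stay as the last step left them, time stands still between calls to the robot, and variables do not carry over. Pictures are saved under pics/ and viewed, at most 14 in all, crops included, and the job is handed in when it is done.

Besides the shell and the picture viewer there is one more tool, called after "Call:" by a JSON object that holds its "name" and its "arguments", one argument or row to a line. jog_arm: Moves the arm, as the interface text tells. Shifts and turns lie within -1 to 1; 1 stands for 20 mm of shift or 0.12 rad of turn. Its arguments: {"type":"object","properties":{"series":{"type":"array","items":{"type":"array","items":{"type":"array","items":{"type":"number","minimum":-1,"maximum":1}}}},"jaw":{"type":"number"},"force":{"type":"number"}},"required":["series"]}

```bash
ls; mkdir -p pics; cat > h.py <<'E'
import numpy as np, cv2
from scipy.spatial.transform import Rotation as R
from plant import ctrl
def grab(n):
    s=ctrl.state(); f=ctrl.grab_frame(n)
    if n=='wrist':
        T=np.eye(4);T[:3,:3]=R.from_quat(s['orientation']).as_matrix();T[:3,3]=s['position']
        M=T@np.array(f['hand_eye'])
    else:
        M=np.eye(4);a=np.array(f['attitude'])
        M[:3,:3]=a if a.shape==(3,3) else R.from_quat(a).as_matrix();M[:3,3]=f['xyz']
    f['M']=M;return f
def save(f,n,box=None,k=1):
    im=f['frame'][:,:,::-1]
    if box: im=im[box[1]:box[3],box[0]:box[2]]
    cv2.imwrite('pics/'+n,cv2.resize(im,None,fx=k,fy=k,interpolation=cv2.INTER_CUBIC))
def ray(f,u,v):
    K=np.array(f['camera_matrix']);d=np.linalg.inv(K)@[u,v,1.];return f['M'][:3,3],f['M'][:3,:3]@d
def onz(f,u,v,z):
    o,d=ray(f,u,v);return o+d*(z-o[2])/d[2]
def cloud(f):
    h,w=f['range_z'].shape;u,v=np.meshgrid(np.arange(w),np.arange(h))
    K=np.array(f['camera_matrix']);z=f['range_z']
    P=np.stack([(u-K[0,2])/K[0,0]*z,(v-K[1,2])/K[1,1]*z,z],-1)
    return P@f['M'][:3,:3].T+f['M'][:3,3]
def pt(f,u,v): return np.round(cloud(f)[v,u],1)
def blobs(f,lo,hi,amin=20):
    hsv=cv2.cvtColor(f['frame'],cv2.COLOR_RGB2HSV);m=cv2.inRange(hsv,np.array(lo),np.array(hi))
    n,l,s,c=cv2.connectedComponentsWithStats(m);return [(s[i],c[i].round(1)) for i in range(1,n) if s[i][4]>=amin],l
E
python3 - <<'E'
from h import *
import pickle
print(ctrl.state())
d={}
for n in ['scene','side','wrist']:
    f=grab(n);save(f,n+'0.png',k=1.5);d[n]=f;print(n,f['M'].round(3).tolist(),np.array(f['camera_matrix']).tolist())
pickle.dump(d,open('d0.pkl','wb'))
E
```

```text
pics
{'time': 0.0, 'qpos': array([ 1.01560180e+00,  3.13476385e-01,  1.49847808e+00, -2.54448004e-05,
        1.33101852e+00, -2.23391321e-01]), 'dq': array([-8.35161510e-04, -1.00162312e-03,  5.14533812e-04,  6.54020205e-06,
        2.76453747e-04,  1.12632694e-04]), 'joint_efforts': array([-1.67859071e-04, -4.12267470e+01, -2.59742492e+01, -2.01664484e-04,
        4.17350195e-03,  2.45223976e-05]), 'position': array([170.88674676, 496.12751896, 238.70614496]), 'orientation': array([ 1.65138592e-01,  9.86270130e-01, -6.43218090e-04, -2.50510826e-04]), 'ft_force': array([-0.65056607, -1.01212275,  0.16451972]), 'moment': array([ 0.03739841, -0.00491723, -0.00849387]), 'gripper_force': 0.0, 'opening': 85.64624481383733}
scene [[0.491, -0.641, 0.59, -240.488], [-0.871, -0.356, 0.338, -502.821], [-0.006, -0.68, -0.733, 961.017], [0.0, 0.0, 0.0, 1.0]] [[428.26793947638873, 0.0, 260.42293551726124], [0.0, 428.26793947638873, 197.80752995608378], [0.0, 0.0, 1.0]]
side [[-1.0, -0.011, -0.028, 513.843], [0.019, 0.507, -0.862, 836.58], [0.024, -0.862, -0.507, 611.744], [0.0, 0.0, 0.0, 1.0]] [[373.16290497230443, 0.0, 250.34713892459874], [0.0, 373.16290497230443, 183.52899192927654], [0.0, 0.0, 1.0]]
wrist [[0.326, 0.903, 0.279, 99.834], [0.945, -0.311, -0.097, 519.99], [-0.001, 0.295, -0.955, 373.523], [0.0, 0.0, 0.0, 1.0]] [[286.6839532277677, 0.0, 253.53825459665205], [0.0, 286.6839532277677, 191.58155189141434], [0.0, 0.0, 1.0]]
```

View pics/scene0.png

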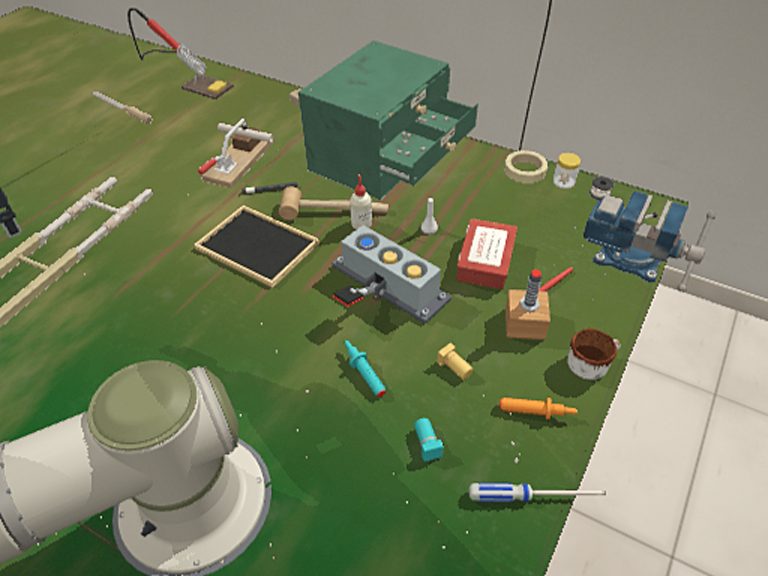

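View pics/side0.png

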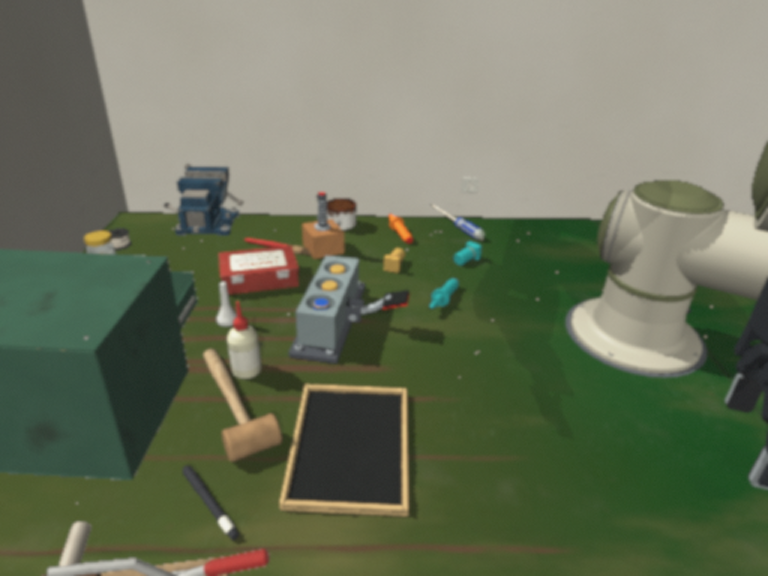

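The scene view shows the dark-handled punch with its red button upright in its block at about (533,290) of the 1.5x picture. The look-alikes are orange at (537,408) and turquoise at (365,368), both lying down, so the dark upright one is meant. The brass fallen blank is at (455,360); the turquoise one at (428,438) is not meant. The blue top is at (367,242), the +y end pocket. Plain blanks are at (390,257) and (414,270), and the tray is at (257,245).

```bash
python3 - <<'E'
from h import *
import pickle
d=pickle.load(open('d0.pkl','rb'));s=d['scene'];C=cloud(s)
def reg(name,lo,hi,box,amin=15,f=s):
    b,l=blobs(f,lo,hi,amin);Cc=cloud(f)
    hsv=cv2.cvtColor(f['frame'],cv2.COLOR_RGB2HSV);m=cv2.inRange(hsv,np.array(lo),np.array(hi))
    x0,y0,x1,y1=[int(v/1.5) for v in box];M=np.zeros_like(m);M[y0:y1,x0:x1]=m[y0:y1,x0:x1]
    P=Cc[M>0];v,u=np.nonzero(M);print(name,len(P),'px',u.mean().round(1),v.mean().round(1),'med',np.median(P,0).round(1),'min',P.min(0).round(0),'max',P.max(0).round(0));return M,P
reg('blue',(100,100,80),(125,255,255),(350,230,385,255))
reg('brass2',(15,80,120),(32,255,255),(375,245,402,266))
reg('brass3',(15,80,120),(32,255,255),(402,260,430,282))
M,P=reg('fallen',(12,90,90),(32,255,255),(430,335,480,385))
reg('redbutton',(0,120,80),(8,255,255),(520,262,545,285))
reg('pad red',(0,120,80),(8,255,255),(330,280,372,308))
M,P=reg('block',(5,60,60),(22,255,255),(500,280,555,342))
top=P[P[:,2]>50];print('blocktop',np.median(top,0),top.min(0).round(),top.max(0).round())
# tray
M,P=reg('tray',(10,60,120),(28,200,255),(190,200,325,290))
v,u=np.nonzero(M)
r=cv2.minAreaRect(np.array([onz(s,a,b,14)[:2] for a,b in zip(u,v)],np.float32));print('tray rect',r)
# nest top grey
z=C[...,2];m=(z>74)&(z<90);m[:150]=0;m[215:]=0;m[:,:220]=0;m[:,300:]=0
r=cv2.minAreaRect(C[m][:,:2].astype(np.float32));print('nest',r)
# block top
m=(z>50)&(z<60);m[:190]=0;m[230:]=0;m[:,:333]=0;m[:,370:]=0
print('block',cv2.minAreaRect(C[m][:,:2].astype(np.float32)),np.median(z[m]))
m=(z>7)&(z<45);m[:225]=0;m[258:]=0;m[:,:285]=0;m[:,320:]=0
print('fallen',cv2.minAreaRect(C[m][:,:2].astype(np.float32)),C[m].max(0))
m=(z>105)&(z<160);m[:175]=0;m[225:]=0;m[:,:335]=0;m[:,370:]=0
for h in (70,80,90,100,110,120,130,140):
  q=m if 0 else ((z>h)&(z<h+10)); q=q.copy();q[:175]=0;q[225:]=0;q[:,:335]=0;q[:,370:]=0
  if q.sum():print('punch',h,q.sum(),C[q].mean(0).round(1))
print('oil',pt(s,240,140),'mug',pt(s,393,240))
# side view blue
f=d['side'];reg('blue side',(100,100,60),(125,255,255),(305,290,335,315),8,f)
E
```

```text
blue 41 px 244.0 161.3 med [579.4  22.9  78.5] min [568.   9.  66.] max [598.  39.  83.]
brass2 74 px 259.7 171.2 med [563.6 -39.5  77.1] min [552. -54.  63.] max [592. -16.  83.]
brass3 74 px 275.7 180.8 med [ 551.2 -101.1   77.7] min [-240. -503.   54.] max [581. -75. 961.]
fallen 304 px 302.4 240.6 med [ 428.7 -247.7   26.4] min [-240. -503.   -2.] max [ 479. -209.  961.]
redbutton 27 px 357.2 182.0 med [ 595.9 -325.   141.3] min [-240. -503.  139.] max [ 607. -317.  961.]
pad red 38 px 231.6 200.2 med [441.6 -14.2  62.1] min [422. -38.  -4.] max [500.  44.  68.]
block 788 px 350.9 210.5 med [ 575.5 -330.5   51.3] min [-240. -503.   -3.] max [ 728. -244.  961.]
blocktop [ 588.72323051 -328.14285605   55.72799418] [-240. -503.   50.] [ 647. -276.  961.]
tray 1093 px 174.4 158.3 med [540.7 260.5  11. ] min [-240. -503.   -3.] max [721. 443. 961.]
tray rect ((525.265380859375, 276.0989990234375), (282.0911560058594, 310.5543518066406), 28.958539962768555)
nest ((513.5880126953125, -27.7779541015625), (206.6359100341797, 179.6777801513672), 79.03678894042969)
block ((597.8883666992188, -324.30706787109375), (78.24787902832031, 75.808349609375), 24.595319747924805) 55.76496193039873
fallen ((432.463623046875, -250.57937622070312), (64.73600006103516, 34.454925537109375), 67.53565979003906) [ 460.13861793 -215.28350999   38.78506649]
punch 70 21 [ 590.8 -325.4   75.1]
punch 80 19 [ 591.1 -326.2   85.2]
punch 90 22 [ 591.1 -326.    95.3]
punch 100 22 [ 591.5 -325.5  105.1]
punch 110 20 [ 591.2 -325.   115.6]
punch 120 22 [ 592.2 -326.2  125.1]
punch 130 25 [ 592.8 -324.6  135.4]
punch 140 23 [ 597.6 -324.3  141.6]
oil [677.7  98.4  59.6] mug [ 523.7 -465.4   58.1]
blue side 35 px 213.8 200.8 med [580.6  20.1  79. ] min [570.   0.  71.] max [591.  32.  80.]
```

Call:
{"name": "jog_arm", "arguments": {
  "series": [
    [[-1,-0.95,0,0,0,0],[-1,-0.95,0,0,0,0],[-1,-0.95,0,0,0,0],[-1,-0.95,0,0,0,0],[-1,-0.95,0,0,0,0],[-1,-0.95,0,0,0,0],[-1,-0.95,0,0,0,0],[-1,-0.95,0,0,0,0]]
  ],
  "jaw": 1
}}

```text
time: 0.82
position: [273.0, 299.3, 239.2]
orientation: [0.165, 0.986, -0.0, -0.0]
ft_force: [1.8, 0.4, -0.4]
opening: 85.5
gripper_force: 0.0
```

Call:
{"name": "jog_arm", "arguments": {
  "series": [
    [[-1,-0.95,0,0,0,0],[-1,-0.95,0,0,0,0],[-1,-0.95,0,0,0,0],[-1,-0.95,0,0,0,0],[-1,-0.95,0,0,0,0],[-1,-0.95,0,0,0,0],[-1,-0.95,0,0,0,0],[-1,-0.95,0,0,0,0]]
  ]
}}

```text
time: 1.48
position: [374.8, 103.4, 239.3]
orientation: [0.165, 0.986, -0.0, -0.0]
ft_force: [1.3, 0.5, -0.0]
opening: 85.3
gripper_force: 0.0
```

Call:
{"name": "jog_arm", "arguments": {
  "series": [
    [[-1,-0.95,0,0,0,0],[-1,-0.95,0,0,0,0],[-1,-0.95,0,0,0,0],[-1,-0.95,0,0,0,0],[-1,-0.95,0,0,0,0],[-1,-0.95,0,0,0,0],[-1,-0.95,0,0,0,0],[-1,-0.95,0,0,0,0]]
  ]
}}

```text
time: 2.15
position: [476.7, -92.4, 239.1]
orientation: [0.165, 0.986, 0.0, -0.0]
ft_force: [-0.2, 0.6, 0.3]
opening: 85.9
gripper_force: 0.0
```

```bash
python3 - <<'E'
from h import *
import pickle
s=ctrl.state();print({k:np.round(s[k],3) for k in('time','qpos','position','orientation','ft_force','opening')})
f=grab('wrist');save(f,'w1.png',k=1.5);pickle.dump(f,open('w1.pkl','wb'))
E
```

```text
{'time': np.float64(2.15), 'qpos': array([-0.433,  0.226,  1.612,  0.   ,  1.304, -1.672]), 'position': array([476.654, -92.446, 239.077]), 'orientation': array([ 0.165,  0.986,  0.   , -0.   ]), 'ft_force': array([-0.154,  0.565,  0.266]), 'opening': np.float64(85.913)}
```

View pics/w1.png

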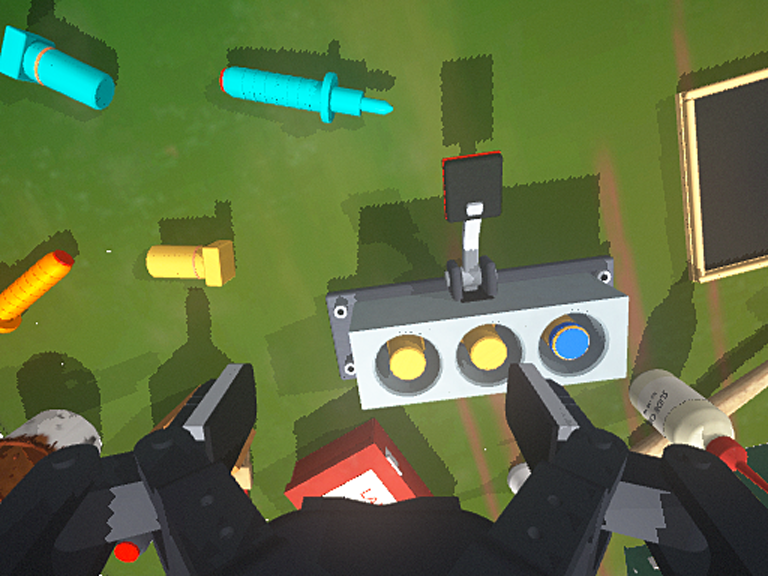

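The wrist view shows the blue top at (571,342), brass tops at (487,348) and (407,357), the pad at (472,187), and the fallen brass blank with its foot at (218,263) and its top at (150,261). The turquoise look-alikes are above it.

```bash
cat >> h.py <<'E'
def mask(f,lo,hi,box):
    hsv=cv2.cvtColor(f['frame'],cv2.COLOR_RGB2HSV);m=cv2.inRange(hsv,np.array(lo),np.array(hi))
    M=np.zeros_like(m);x0,y0,x1,y1=box;M[y0:y1,x0:x1]=m[y0:y1,x0:x1]
    n,l,s,c=cv2.connectedComponentsWithStats(M);i=1+s[1:,4].argmax();return l==i
def surf(f,m,zlo,zhi):
    C=cloud(f);q=m&(C[...,2]>zlo)&(C[...,2]<zhi);return C[q]
BL=((100,100,60),(125,255,255));BR=((12,80,80),(34,255,255))
E
python3 - <<'E'
from h import *
import pickle
f=pickle.load(open('w1.pkl','rb'))
for n,c,b in [('first',BL,(360,210,405,245)),('b2',BR,(300,215,350,250)),('b3',BR,(245,215,300,255))]:
    m=mask(f,*c,b);P=surf(f,m,60,100);z=np.percentile(P[:,2],80);T=P[P[:,2]>z-3];(c,r)=cv2.minEnclosingCircle(T[:,:2].astype(np.float32));print(n,z.round(1),T.mean(0).round(1),np.round(c,1),round(r,1))
C=cloud(f);m=mask(f,*BR,(90,150,165,195));P=surf(f,m,8,45);q=P[:,2]>18
print('fallen',cv2.minAreaRect(P[:,:2].astype(np.float32)),np.percentile(P[:,2],[50,90,99]))
print('foot',P[P[:,2]>31].mean(0),'tip',pt(f,105,174),'foot',pt(f,145,175))
print('pad',pt(f,318,118),pt(f,300,128),pt(f,330,110))
E
```

```text
first 78.9 [579.7  22.3  78.3] [580.5  22.2] 13.1
b2 78.5 [566.8 -38.5  77.9] [567.8 -38.4] 14.1
b3 78.3 [554.9 -99.   77.9] [555.5 -98.8] 13.8
fallen ((435.15234375, -250.906005859375), (65.43842315673828, 33.1712646484375), 71.56535339355469) [27.65094389 33.29032694 34.61358478]
foot [ 442.51505201 -227.23073851   33.10735435] tip [ 424.9 -270.3   27.9] foot [ 441.6 -221.4   33.6]
pad [441.  -11.1  70.7] [445.  -31.   67.5] [437.1   2.   73. ]
```

Call:
{"name": "jog_arm", "arguments": {
  "series": [
    [[-1,-0.85,0,0,0,0],[-1,-0.85,0,0,0,0],[-1,-0.85,0,0,0,0],[-1,-0.85,0,0,0,0],[-1,-0.85,0,0,0,0],[-0.4,-0.85,0,0,0,0],[0,-0.85,0,0,0,0],[0,0,0,0,0,0]]
  ]
}}

```text
time: 2.87
position: [539.0, -241.2, 238.5]
orientation: [0.166, 0.986, -0.0, -0.001]
ft_force: [-0.5, -0.5, 0.3]
opening: 85.4
gripper_force: 0.0
```

```bash
python3 - <<'E'
from h import *
import pickle
s=ctrl.state();print({k:np.round(s[k],3) for k in('time','qpos','position','orientation','ft_force','opening')})
f=grab('wrist');save(f,'w2.png',k=1.2);pickle.dump(f,open('w2.pkl','wb'))
C=cloud(f);z=C[...,2]
m=mask(f,(0,140,80),(6,255,255),(0,0,512,384));print('red',m.sum(),surf(f,m,125,160).mean(0),np.argwhere(m).mean(0))
E
```

```text
{'time': np.float64(2.867), 'qpos': array([-6.190e-01,  4.600e-01,  1.289e+00, -1.000e-03,  1.394e+00,
       -1.855e+00]), 'position': array([ 538.97 , -241.23 ,  238.457]), 'orientation': array([ 0.166,  0.986, -0.   , -0.001]), 'ft_force': array([-0.52 , -0.486,  0.29 ]), 'opening': np.float64(85.415)}
red 2743 [nan nan nan] [266.88224572 316.91943128]<stdin>:6: RuntimeWarning: Mean of empty slice.
  ret = um.true_divide(
```

View pics/w2.png

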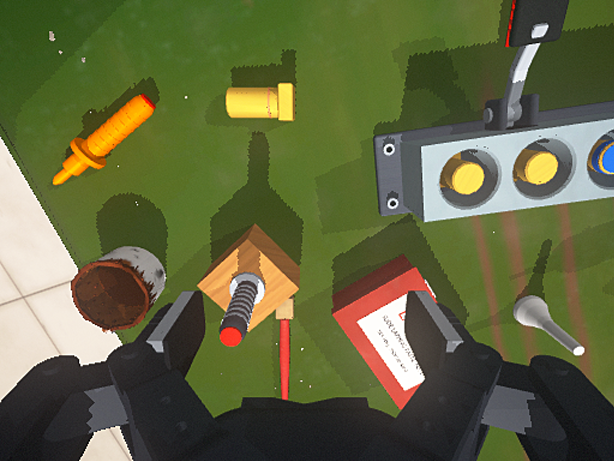

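The dark punch stands in its wooden block. Its red button is at (230,337) of the 1.2x picture and its collar at (245,287). The orange look-alike is at (105,140) and the mug at (120,290); the dark upright one is the one meant.

```bash
python3 - <<'E'
from h import *
import pickle
f=pickle.load(open('w2.pkl','rb'));C=cloud(f);z=C[...,2]
m=np.zeros(z.shape,bool);m[185:300,160:255]=True
for a,b in [(138,150),(120,138),(100,120),(80,100),(65,80)]:
    q=m&(z>a)&(z<b);P=C[q];print(a,len(P),P.mean(0).round(1),np.round(cv2.minEnclosingCircle(P[:,:2].astype(np.float32))[0],1) )
q=m&(z>58.5)&(z<63);print('collar',q.sum(),np.round(cv2.minEnclosingCircle(C[q][:,:2].astype(np.float32)),1) if 0 else cv2.minEnclosingCircle(C[q][:,:2].astype(np.float32)))
q=m&(z>52)&(z<57);print('block',cv2.minAreaRect(C[q][:,:2].astype(np.float32)),np.median(z[q]))
E
```

```text
138 265 [ 598.2 -323.8  140.3] [ 598.4 -324.3]
120 283 [ 593.  -319.7  130.4] [ 598.1 -324. ]
100 218 [ 592.4 -319.1  110.6] [ 597.9 -323.6]
80 187 [ 592.4 -319.1   90.4] [ 598.3 -324. ]
65 102 [ 592.2 -319.2   72.5] [ 597.2 -323.1]
collar 307 ((598.734619140625, -324.341064453125), 17.930761337280273)
block ((598.66064453125, -324.1022033691406), (74.3782730102539, 74.81468200683594), 24.014324188232422) 55.08353165052878
```

Call:
{"name": "jog_arm", "arguments": {
  "series": [
    [[-0.83,-0.59,0,0,0,0],[-0.83,-0.59,0,0,0,0],[-0.83,-0.59,0,0,0,0],[-0.83,-0.59,0,0,0,0],[-0.84,-0.59,0,0,0,0],[0,0,1,0,0,0],[0,0,1,0,0,0],[0,0,1,0,0,0]]
  ],
  "jaw": 1
}}

```text
time: 3.58
position: [599.5, -320.6, 178.4]
orientation: [0.165, 0.986, 0.0, 0.0]
ft_force: [-0.5, -1.2, 0.1]
opening: 85.4
gripper_force: 0.0
```

Call:
{"name": "jog_arm", "arguments": {
  "series": [
    [[0,0,0,0,0,0],[0,0,0.9,0,0,0],[0,0,0.9,0,0,0],[0,0,0.9,0,0,0],[0,0,0.9,0,0,0],[0,0,0.7,0,0,0],[0,0,0,0,0,0],[0,0,0,0,0,0]]
  ]
}}

```text
time: 4.25
position: [599.5, -321.2, 94.2]
orientation: [0.165, 0.986, -0.0, 0.0]
ft_force: [-0.9, -0.6, 0.1]
opening: 85.3
gripper_force: 0.0
```

Call:
{"name": "jog_arm", "arguments": {
  "series": [
    [[0,-0.15,0,0,0,0],[0,0,0,0,0,0],[0,0,0,0,0,0],[0,0,0,0,0,0],[0,0,0,0,0,0],[0,0,0,0,0,0],[0,0,0,0,0,0],[0,0,0,0,0,0]]
  ],
  "jaw": 0,
  "force": 90
}}

```text
time: 4.92
position: [598.3, -324.6, 93.8]
orientation: [0.165, 0.986, -0.0, 0.0]
ft_force: [-1.2, 0.9, 4.1]
opening: 20.1
gripper_force: 87.6
```

Call:
{"name": "jog_arm", "arguments": {
  "series": [
    [[0,0,0,0,0,0],[0,0,0,0,0,0],[0,0,0,0,0,0],[0,0,0,0,0,0],[0,0,-0.5,0,0,0],[0,0,-0.5,0,0,0],[0,0,-0.5,0,0,0],[0,0,-0.5,0,0,0]]
  ]
}}

```text
time: 5.58
position: [598.2, -324.6, 134.4]
orientation: [0.165, 0.986, -0.0, 0.0]
ft_force: [0.1, 0.1, -1.4]
opening: 20.2
gripper_force: 87.8
```

Call:
{"name": "jog_arm", "arguments": {
  "series": [
    [[0,0,-1,0,0,0],[0,0,-1,0,0,0],[0,0,-1,0,0,0],[0,0,-1,0,0,0],[0.38,0.95,0,0,0,0],[0.38,0.95,0,0,0,0],[0.38,0.95,0,0,0,0],[0.38,0.95,0,0,0,0]]
  ]
}}

```text
time: 6.25
position: [593.9, -241.9, 214.1]
orientation: [0.165, 0.986, -0.0, 0.0]
ft_force: [0.7, -0.0, -2.1]
opening: 20.0
gripper_force: 87.9
```

Call:
{"name": "jog_arm", "arguments": {
  "series": [
    [[0.38,0.95,0,0,0,0],[0.38,0.95,0,0,0,0],[0.38,0.95,0,0,0,0],[0.38,0.95,0,0,0,0],[0.38,0.95,0,0,0,0],[0.38,0.95,0,0,0,0],[0.38,0.95,0,0,0,0],[0.38,0.95,0,0,0,0]]
  ]
}}

```text
time: 6.92
position: [586.0, -78.3, 214.2]
orientation: [0.165, 0.986, -0.0, 0.0]
ft_force: [0.0, 1.5, -2.7]
opening: 20.5
gripper_force: 87.9
```

Call:
{"name": "jog_arm", "arguments": {
  "series": [
    [[0.38,0.95,0,0,0,0],[0.38,0.95,0,0,0,0],[0.4,0.95,0,0,0,0],[0.4,0.95,0,0,0,0],[0.4,0.9,0,0,0,0],[0,0,0,0,0,0],[0,0,0,0,0,0],[0,0,0,0,0,0]]
  ]
}}

```text
time: 7.58
position: [579.8, 21.9, 213.8]
orientation: [0.165, 0.986, -0.0, 0.0]
ft_force: [0.5, -1.1, -1.7]
opening: 19.7
gripper_force: 87.8
```

```bash
python3 - <<'E'
from h import *
import pickle
s=ctrl.state();print({k:np.round(s[k],3) for k in('time','qpos','position','orientation','ft_force','opening')})
f=grab('wrist');g=grab('side');h=grab('scene');pickle.dump((f,g,h),open('w3.pkl','wb'))
a=cv2.resize(f['frame'][150:384,100:412],(624,468));b=np.vstack([cv2.resize(x,(312,234),interpolation=2) for x in (g['frame'][110:240,150:323],h['frame'][80:210,180:353])])
cv2.imwrite('pics/w3.png',np.hstack([cv2.resize(a,(480,360)),cv2.resize(b,(312,360))])[:,:,::-1])
m=mask(f,*BL,(100,100,420,330));print('blue',m.sum(),np.argwhere(m).mean(0))
E
```

```text
{'time': np.float64(7.583), 'qpos': array([-0.164,  0.454,  1.363, -0.   ,  1.324, -1.403]), 'position': array([579.844,  21.897, 213.782]), 'orientation': array([ 0.165,  0.986, -0.   ,  0.   ]), 'ft_force': array([ 0.485, -1.122, -1.693]), 'opening': np.float64(19.667)}
blue 475 [182.68421053 254.96631579]
```

View pics/w3.png

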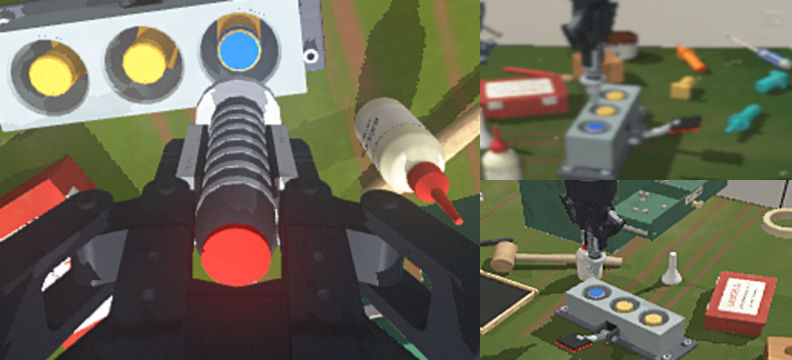

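The wrist view shows the punch held upright above the nest, with the collar at about (240,95) of the picture and the blue top seen past it at (238,50). I'll check the punch axis against the blue top.

```bash
python3 - <<'E'
from h import *
import pickle
f,g,h=pickle.load(open('w3.pkl','rb'));C=cloud(f);z=C[...,2]
m=mask(f,*BL,(100,100,420,330));P=surf(f,m,74,90);print('blue',P.mean(0).round(1),np.round(cv2.minEnclosingCircle(P[:,:2].astype(np.float32))[0],1))
m=np.zeros(z.shape,bool);m[200:345,225:290]=True
for a in range(170,275,7):
    q=m&(z>a)&(z<a+7)&(abs(C[...,0]-580)<25)&(abs(C[...,1]-22)<25);P=C[q]
    if len(P)>5:c,r=cv2.minEnclosingCircle(P[:,:2].astype(np.float32));print(a,len(P),np.round(c,1),round(r,1),P[:,2].max().round(1))
# blue from scene/side
for n,k,b in(('side',g,(190,180,240,230)),('scene',h,(225,145,265,175))):
    m=mask(k,*BL,b);v,u=np.argwhere(m).mean(0);print(n,m.sum(),onz(k,u,v,78).round(1))
E
```

```text
blue [579.6  22.5  78.4] [579.8  22.5]
170 20 [573.1  23.3] 15.8 177.0
177 951 [579.6  21.7] 17.7 183.9
184 117 [577.7  22. ] 10.5 191.0
191 184 [577.7  22. ] 10.8 197.9
198 185 [575.9  22.3] 9.9 205.0
205 246 [570.   25.2] 15.8 212.0
212 367 [571.7  25.9] 16.7 219.0
219 432 [572.   25.6] 16.1 226.0
226 513 [570.  26.] 15.1 233.0
233 571 [570.  26.] 14.3 240.0
240 827 [579.4  22.3] 17.6 247.0
247 774 [577.6  23.2] 16.0 254.0
254 1896 [578.4  24.5] 14.3 261.0
261 416 [578.2  25.4] 12.9 267.8
268 66 [574.3  34. ] 8.1 274.9
side 36 [580.9  19.3  78. ]
scene 35 [580.9  24.6  78. ]
```

Call:
{"name": "jog_arm", "arguments": {
  "series": [
    [[0,0.03,0.6,0,0,0],[0,0,0.7,0,0,0],[0,0,0.7,0,0,0],[0,0,0.3,0,0,0],[0,0,0.15,0,0,0],[0,0,0.1,0,0,0],[0,0,0.1,0,0,0],[0,0,0,0,0,0]]
  ]
}}

```text
time: 8.4
position: [580.3, 22.8, 161.2]
orientation: [0.165, 0.986, -0.0, 0.001]
ft_force: [-0.8, 0.6, 3.5]
opening: 20.1
gripper_force: 88.3
```

Call:
{"name": "jog_arm", "arguments": {
  "series": [
    [[0,0,0.1,0,0,0],[0,0,0.1,0,0,0],[0,0,0.1,0,0,0],[0,0,0.05,0,0,0],[0,0,0,0,0,0],[0,0,0,0,0,0],[0,0,0,0,0,0],[0,0,0,0,0,0]]
  ]
}}

```text
time: 9.07
position: [580.4, 22.9, 154.3]
orientation: [0.165, 0.986, -0.0, 0.001]
ft_force: [-2.2, 0.3, 6.9]
opening: 20.1
gripper_force: 88.7
```

Call:
{"name": "jog_arm", "arguments": {
  "series": [
    [[0,0,0.05,0,0,0],[0,0,0,0,0,0],[0,0,0,0,0,0],[0,0,0,0,0,0],[0,0,0,0,0,0],[0,0,0,0,0,0],[0,0,0,0,0,0],[0,0,0,0,0,0]]
  ]
}}

```text
time: 9.73
position: [580.4, 22.8, 153.4]
orientation: [0.165, 0.986, -0.0, 0.001]
ft_force: [-1.6, -0.3, 8.2]
opening: 20.2
gripper_force: 88.8
```

```bash
python3 - <<'E'
from h import *
s=ctrl.state();print(s['ft_force'],s['position'])
f=grab('side');f2=grab('wrist');print(ctrl.state()['ft_force'])
C=cloud(f2);z=C[...,2]
q=(abs(C[...,0]-580)<19)&(abs(C[...,1]-22.5)<19)&(z>110)&(z<130);P=C[q];print(len(P),cv2.minEnclosingCircle(P[:,:2].astype(np.float32)),np.percentile(z[q],[5,25,50,75,90]))
E
```

```text
[-1.59220293 -0.33869247  8.18991497] [580.43726142  22.84779162 153.43034785]
[-1.50759924 -0.55112015  8.24807394]
1096 ((580.2665405273438, 22.495084762573242), 17.716018676757812) [117.9331663  120.35186059 120.90269521 121.50076819 123.94405454]
```

Call:
{"name": "jog_arm", "arguments": {
  "series": [
    [[0,0,-0.2,0,0,0],[0,0,-0.4,0,0,0],[0,0,-0.6,0,0,0],[0,0,-0.9,0,0,0],[0,0,-0.9,0,0,0],[-0.38,-0.95,0,0,0,0],[-0.38,-0.95,0,0,0,0],[-0.38,-0.95,0,0,0,0]]
  ]
}}

```text
time: 10.5
position: [582.8, -38.8, 212.3]
orientation: [0.165, 0.986, 0.0, -0.0]
ft_force: [0.0, 0.5, -2.4]
opening: 19.9
gripper_force: 88.0
```

Call:
{"name": "jog_arm", "arguments": {
  "series": [
    [[-0.38,-0.95,0,0,0,0],[-0.38,-0.95,0,0,0,0],[-0.38,-0.95,0,0,0,0],[-0.38,-0.95,0,0,0,0],[-0.38,-0.95,0,0,0,0],[-0.38,-0.95,0,0,0,0],[-0.38,-0.95,0,0,0,0],[-0.38,-0.95,0,0,0,0]]
  ]
}}

```text
time: 11.17
position: [590.7, -202.7, 211.9]
orientation: [0.165, 0.986, 0.0, -0.0]
ft_force: [0.0, -0.0, -1.9]
opening: 20.0
gripper_force: 88.0
```

Call:
{"name": "jog_arm", "arguments": {
  "series": [
    [[-0.38,-0.95,0,0,0,0],[-0.38,-0.95,0,0,0,0],[-0.38,-0.95,0,0,0,0],[-0.38,-0.95,0,0,0,0],[-0.4,-0.95,0,0,0,0],[-0.4,-0.9,0,0,0,0],[0,0,0,0,0,0],[0,0,0,0,0,0]]
  ]
}}

```text
time: 11.83
position: [597.6, -324.3, 211.4]
orientation: [0.166, 0.986, 0.0, -0.001]
ft_force: [0.0, 0.5, -1.6]
opening: 20.3
gripper_force: 88.1
```

```bash
cat >> h.py <<'E'
def to(x,y,z=None):
    s=ctrl.state();d=np.array([x,y,s['position'][2] if z is None else z])-s['position'];q=R.from_quat(s['orientation'])
    print('t',round(float(s['time']),2),'pos',s['position'].round(1),'opening',s['opening'].round(1),'units',(q.inv().apply(d)/20).round(2))
E
python3 - <<'E'
from h import *
to(598.5,-324)
f=grab('wrist');C=cloud(f);z=C[...,2];p=ctrl.state()['position']
q=(np.hypot(C[...,0]-p[0],C[...,1]-p[1])<21)&(z>p[2]-42)&(z<p[2]-25);P=C[q];print(len(P),cv2.minEnclosingCircle(P[:,:2].astype(np.float32)),np.median(z[q]))
q=(np.hypot(C[...,0]-598,C[...,1]+324)<60)&(z>52)&(z<58);P=C[q];print('block',len(P),cv2.minAreaRect(P[:,:2].astype(np.float32)))
save(f,'w4.png',(100,100,412,384),1.8)
E
```

```text
Traceback (most recent call last):
  File "h.py", line 39, in to
    print('t',round(float(s['time']),2),'pos',s['position'].round(1),'opening',s['opening'].round(1),'units',(q.inv().apply(d)/20).round(2))
                                                                               ^^^^^^^^^^^^^^^^^^
AttributeError: 'float' object has no attribute 'round'
```

```bash
sed -i "s/s\['opening'\].round(1)/round(float(s['opening']),1)/" h.py
python3 - <<'E'
from h import *
to(598.5,-324)
f=grab('wrist');C=cloud(f);z=C[...,2];p=ctrl.state()['position']
q=(np.hypot(C[...,0]-p[0],C[...,1]-p[1])<21)&(z>p[2]-42)&(z<p[2]-25);P=C[q];print(len(P),cv2.minEnclosingCircle(P[:,:2].astype(np.float32)),np.median(z[q]))
q=(np.hypot(C[...,0]-598,C[...,1]+324)<60)&(z>52)&(z<58);P=C[q];print('block',len(P),cv2.minAreaRect(P[:,:2].astype(np.float32)))
E
```

```text
t 11.83 pos [ 597.6 -324.3  211.4] opening 20.3 units [-0.04  0.03 -0.  ]
1084 ((597.1240234375, -324.3135986328125), 17.77277374267578) 178.73291908209927
block 3845 ((598.8839721679688, -324.2016906738281), (74.28519439697266, 74.05171203613281), 23.80381965637207)
```

Call:
{"name": "jog_arm", "arguments": {
  "series": [
    [[-0.04,0.02,0.9,0,0,0],[0,0,0.9,0,0,0],[0,0,0.6,0,0,0],[0,0,0.4,0,0,0],[0,0,0.4,0,0,0],[0,0,0.4,0,0,0],[0,0,0.4,0,0,0],[0,0,0.4,0,0,0]]
  ]
}}

```text
time: 12.55
position: [599.0, -323.8, 124.0]
orientation: [0.165, 0.986, -0.0, 0.0]
ft_force: [-0.9, 0.4, -2.0]
opening: 20.1
gripper_force: 88.1
```

Call:
{"name": "jog_arm", "arguments": {
  "series": [
    [[0,0,0.4,0,0,0],[0,0,0.4,0,0,0],[0,0,0.4,0,0,0],[0,0,0.2,0,0,0],[0,0,0.05,0,0,0],[0,0,0,0,0,0],[0,0,0,0,0,0],[0,0,0,0,0,0]]
  ]
}}

```text
time: 13.22
position: [599.0, -323.9, 95.9]
orientation: [0.165, 0.986, -0.0, 0.0]
ft_force: [-0.2, -0.4, -1.4]
opening: 20.2
gripper_force: 88.1
```

Call:
{"name": "jog_arm", "arguments": {
  "series": [
    [[0,0,0.06,0,0,0],[0,0,0.03,0,0,0],[0,0,0,0,0,0],[0,0,0,0,0,0],[0,0,0,0,0,0],[0,0,0,0,0,0],[0,0,0,0,0,0],[0,0,0,0,0,0]]
  ]
}}

```text
time: 13.88
position: [598.9, -323.8, 93.8]
orientation: [0.165, 0.986, -0.0, 0.0]
ft_force: [0.2, 0.4, 2.2]
opening: 19.9
gripper_force: 88.3
```

Call:
{"name": "jog_arm", "arguments": {
  "series": [
    [[0,0,0,0,0,0],[0,0,0,0,0,0],[0,0,0,0,0,0],[0,0,0,0,0,0],[0,0,0,0,0,0],[0,0,0,0,0,0],[0,0,0,0,0,0],[0,0,0,0,0,0]]
  ],
  "jaw": 1
}}

```text
time: 14.55
position: [598.8, -323.7, 93.5]
orientation: [0.165, 0.986, -0.0, -0.0]
ft_force: [0.8, -0.3, 0.1]
opening: 85.4
gripper_force: 0.0
```

Call:
{"name": "jog_arm", "arguments": {
  "series": [
    [[0,0,-0.7,0,0,0],[0,0,-1,0,0,0],[0,0,-1,0,0,0],[0,0,-1,0,0,0],[0,0,-1,0,0,0],[0,0,-1,0,0,0],[0,0,-1,0,0,0],[1,1,0,0,0,0]]
  ]
}}

```text
time: 15.22
position: [587.9, -302.0, 231.5]
orientation: [0.167, 0.986, -0.002, 0.004]
ft_force: [0.4, 0.3, 0.2]
opening: 85.4
gripper_force: 0.0
```

```bash
python3 - <<'E'
from h import *
to(441,-11)
f=grab('wrist');C=cloud(f);z=C[...,2]
near=np.hypot(C[...,0]-598.5,C[...,1]+324)
q=(near<20)&(z>58)&(z<64);P=C[q];print(len(P),cv2.minEnclosingCircle(P[:,:2].astype(np.float32)),np.median(z[q]))
q=(near<18)&(z>135)&(z<150);P=C[q];print(len(P),P.mean(0) if len(P) else 0,np.percentile(P[:,2],99))
f=grab('side');m=mask(f,*BR,(250,160,275,185));v,u=np.argwhere(m).mean(0);print('fallen side',m.sum(),onz(f,u,v,20))
f=grab('scene');m=mask(f,*BR,(285,225,325,260));P=surf(f,m,5,45);print(m.sum(),P.mean(0),cv2.minAreaRect(P[:,:2].astype(np.float32)))
E
```

```text
t 15.22 pos [ 587.9 -302.   231.5] opening 85.4 units [11.72 11.33 -0.14]
358 ((599.147216796875, -324.3177185058594), 17.781600952148438) 60.948388866583116
402 [ 598.17103327 -323.6693562   139.59305066] 141.83361336809276
fallen side 211 [ 441.20512905 -238.33744661   20.        ]
308 [ 430.25890148 -249.28074052   25.47215399] ((431.4447937011719, -250.315185546875), (64.69236755371094, 36.041194915771484), 65.25914764404297)
```

Call:
{"name": "jog_arm", "arguments": {
  "series": [
    [[0,0,0,0,0,1],[0,0,0,0,0,1],[0,0,0,0,0,1],[0,0,0,0,0,1],[0,0,0,0,0,1],[0,0,0,0,0,1],[0,0,0,0,0,1],[0,0,0,0,0,1]]
  ],
  "jaw": 0,
  "force": 60
}}

```text
time: 16.03
position: [586.6, -298.9, 227.1]
orientation: [0.604, 0.797, -0.0, -0.0]
ft_force: [-0.1, -0.1, -0.5]
opening: -0.0
gripper_force: 0.0
```

Call:
{"name": "jog_arm", "arguments": {
  "series": [
    [[0,0,0,0,0,1],[0,0,0,0,0,1],[0,0,0,0,0,1],[0,0,0,0,0,1],[0.97,-0.75,0,0,0,0],[0.97,-0.75,0,0,0,0],[0.97,-0.75,0,0,0,0],[0.97,-0.75,0,0,0,0]]
  ]
}}

```text
time: 16.7
position: [542.7, -209.9, 227.1]
orientation: [0.775, 0.632, -0.0, -0.0]
ft_force: [-0.2, 0.0, 0.2]
opening: -0.1
gripper_force: 0.0
```

Call:
{"name": "jog_arm", "arguments": {
  "series": [
    [[0.97,-0.75,0,0,0,0],[0.97,-0.75,0,0,0,0],[0.97,-0.75,0,0,0,0],[0.97,-0.75,0,0,0,0],[0.97,-0.75,0,0,0,0],[0.97,-0.75,0,0,0,0],[0,0,0,0,0,0],[0,0,0,0,0,0]]
  ]
}}

```text
time: 17.37
position: [478.5, -78.1, 227.8]
orientation: [0.774, 0.633, 0.0, 0.0]
ft_force: [-0.4, -0.9, 0.7]
opening: 0.4
gripper_force: 0.0
```

```bash
python3 - <<'E'
from h import *
to(448,-14,100);s=ctrl.state();print(s['orientation'],s['qpos'])
f=grab('wrist');C=cloud(f);z=C[...,2];print(R.from_quat(s['orientation']).as_matrix().round(3))
m=(np.hypot(C[...,0]-446,C[...,1]+13)<38)&(z>50)&(z<85)
P=C[m];r=cv2.minAreaRect(P[:,:2].astype(np.float32));print(len(P),r,np.percentile(z[m],[2,50,98]))
A=np.c_[P[:,:2]-[446,-13],np.ones(len(P))];print(np.linalg.lstsq(A,P[:,2],rcond=None)[0])
v,u=np.nonzero(m);save(f,'w5.png',(100,0,412,300),1.8)
E
```

```text
t 17.37 pos [478.5 -78.1 227.8] opening 0.4 units [ 2.84 -2.13  6.39]
[7.74099937e-01 6.33063308e-01 8.32115503e-05 3.58617269e-04] [-4.03954231e-01  2.33719372e-01  1.63296567e+00 -1.92967213e-04
  1.27419483e+00 -2.04109863e-01]
[[ 0.198  0.98   0.001]
 [ 0.98  -0.198 -0.   ]
 [-0.     0.001 -1.   ]]
1956 ((452.6086120605469, -16.052818298339844), (39.36750030517578, 56.110958099365234), 78.55250549316406) [53.24268427 67.71885105 74.17223683]
[-3.21966991e-01  6.26166490e-02  6.86362381e+01]
```

View pics/w5.png

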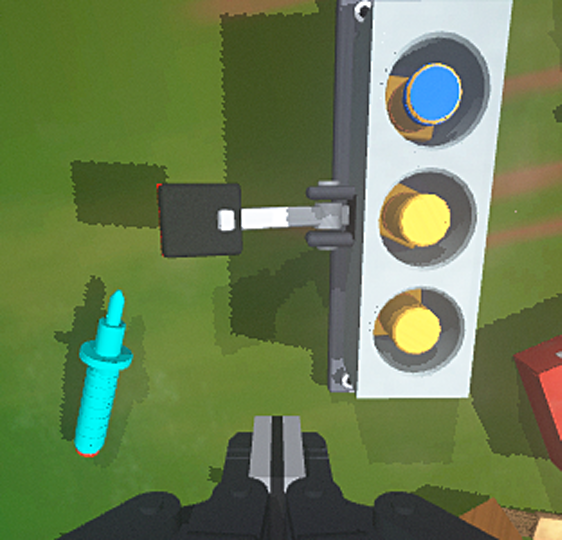

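Call:
{"name": "jog_arm", "arguments": {
  "series": [
    [[0.71,-0.53,0.9,0,0,0],[0.71,-0.53,0.9,0,0,0],[0.71,-0.53,0.9,0,0,0],[0.71,-0.53,0.9,0,0,0],[0,0,0.93,0,0,0],[0,0,0.93,0,0,0],[0,0,0.93,0,0,0],[0,0,0,0,0,0]]
  ]
}}

```text
time: 18.08
position: [447.1, -14.7, 96.8]
orientation: [0.775, 0.632, -0.002, -0.002]
ft_force: [-0.9, 0.5, -1.2]
opening: -0.3
gripper_force: 0.0
```

Call:
{"name": "jog_arm", "arguments": {
  "series": [
    [[0,0,0.6,0,0,0],[0,0,0.5,0,0,0],[0,-0.1,0.2,0,0,0],[0,-0.1,0.2,0,0,0],[0,-0.1,0.2,0,0,0],[0,-0.08,0.2,0,0,0],[0,-0.08,0.2,0,0,0],[0,-0.05,0.2,0,0,0]]
  ]
}}

```text
time: 18.75
position: [439.9, -13.3, 55.3]
orientation: [0.775, 0.632, 0.001, 0.002]
ft_force: [-0.8, -0.6, 9.6]
opening: -0.4
gripper_force: 5.0
```

Call:
{"name": "jog_arm", "arguments": {
  "series": [
    [[0,-0.05,0.2,0,0,0],[0,-0.05,0.2,0,0,0],[0,-0.03,0.2,0,0,0],[0,-0.03,0.2,0,0,0],[0,0,0.2,0,0,0],[0,0,0.2,0,0,0],[0,0,0.15,0,0,0],[0,0,0,0,0,0]]
  ]
}}

```text
time: 19.42
position: [436.7, -12.6, 27.9]
orientation: [0.775, 0.632, 0.001, 0.001]
ft_force: [0.3, -0.3, 6.3]
opening: 0.2
gripper_force: 2.9
```

Call:
{"name": "jog_arm", "arguments": {
  "series": [
    [[0,0,0.1,0,0,0],[0,0,0.05,0,0,0],[0,0,0.05,0,0,0],[0,0,0,0,0,0],[0,0,0,0,0,0],[0,0,0,0,0,0],[0,0,0,0,0,0],[0,0,0,0,0,0]]
  ]
}}

```text
time: 20.08
position: [437.3, -12.8, 26.6]
orientation: [0.775, 0.633, 0.001, 0.002]
ft_force: [-12.7, 1.8, 48.5]
opening: 0.1
gripper_force: 25.2
```

```bash
python3 - <<'E'
from h import *
print(ctrl.state()['ft_force'],ctrl.state()['time'])
f=grab('scene');C=cloud(f);z=C[...,2]
for n,c in (('1',(580,22.5)),('2',(567.4,-38.4)),('3',(555.3,-98.8))):
    q=(np.hypot(C[...,0]-c[0],C[...,1]-c[1])<16)&(z>85);print(n,q.sum(),np.percentile(z[q],[50,90]) if q.any() else '')
m=(np.hypot(C[...,0]-450,C[...,1]+13)<25)&(z<60);print(len(C[m]))
E
```

```text
[-12.74355628   1.80147352  48.48765529] 20.0833
1 2 [87.58275698 88.35872745]
2 94 [103.57038378 108.75080351]
3 95 [104.41671154 108.22352913]
159
```

Call:
{"name": "jog_arm", "arguments": {
  "series": [
    [[0,0,-0.3,0,0,0],[0,0,-0.8,0,0,0],[0,0,-1,0,0,0],[0,0,-1,0,0,0],[0,0,-1,0,0,0],[0,0,-1,0,0,0],[0,0,-1,0,0,0],[0,0,-1,0,0,0]]
  ],
  "jaw": 1
}}

```text
time: 20.8
position: [435.4, -12.1, 166.7]
orientation: [0.775, 0.632, 0.0, 0.001]
ft_force: [0.9, -0.3, -1.1]
opening: 85.0
gripper_force: 0.0
```

Call:
{"name": "jog_arm", "arguments": {
  "series": [
    [[0,0,-1,0,0,0],[0,0,-1,0,0,0],[0,0,-1,0,0,0],[-1,0,0,0,0,0],[-1,0,0,0,0,0],[-1,0,0,0,0,0],[-1,0,0,0,0,0],[0,0,0,0,0,0]]
  ]
}}

```text
time: 21.47
position: [418.9, -92.9, 225.6]
orientation: [0.776, 0.631, -0.0, 0.001]
ft_force: [-0.4, 1.2, -0.6]
opening: 85.2
gripper_force: 0.0
```

```bash
python3 - <<'E'
from h import *
to(555,-99)
f=grab('wrist');C=cloud(f);z=C[...,2]
for n,c in (('1',(580,22.5)),('2',(567.4,-38.4)),('3',(555.3,-98.8))):
    q=(np.hypot(C[...,0]-c[0],C[...,1]-c[1])<22)&(z>100)&(z<112);P=C[q];print(n,q.sum(),np.percentile(z[q],[50,90]) if q.any() else '',cv2.minEnclosingCircle(P[:,:2].astype(np.float32)) if len(P) else '')
h=grab('scene');g=grab('side')
C=cloud(h);m=(np.hypot(C[...,0]-432,C[...,1]+250)<60)&(C[...,2]>8)&(C[...,2]<45);print('fallen',m.sum(),cv2.minAreaRect(C[m][:,:2].astype(np.float32)))
# tray from scene & side: dark floor
for n,k,b in(('scene',h,(125,135,215,195)),('side',g,(185,250,280,350))):
    C=cloud(k);hsv=cv2.cvtColor(k['frame'],cv2.COLOR_RGB2HSV)
    M=cv2.inRange(hsv,(8,50,130),(28,220,255));x0,y0,x1,y1=b;W=np.zeros_like(M);W[y0:y1,x0:x1]=M[y0:y1,x0:x1]
    n_,l,s,c=cv2.connectedComponentsWithStats(W);i=1+s[1:,4].argmax();v,u=np.nonzero(l==i)
    P=np.array([onz(k,a,bb,14)[:2] for a,bb in zip(u,v)],np.float32);print(n,len(P),cv2.minAreaRect(P),np.median(C[l==i][:,2]))
E
```

```text
t 21.47 pos [418.9 -92.9 225.6] opening 85.2 units [1.08 6.73 0.01]
1 904 [104.14941099 105.25386918] ((578.9281005859375, 21.31929588317871), 14.345730781555176)
2 916 [103.99394172 104.98086191] ((567.87158203125, -38.16136932373047), 14.357566833496094)
3 731 [103.95844328 104.87903666] ((555.7027587890625, -99.18789672851562), 14.320638656616211)
fallen 272 ((435.68463134765625, -251.53939819335938), (65.21226501464844, 36.24985122680664), 72.88187408447266)
scene 645 ((519.5355224609375, 269.09637451171875), (231.56988525390625, 170.34121704101562), 86.73274993896484) 11.461668675786427
side 1543 ((525.958984375, 277.33599853515625), (231.60397338867188, 162.69557189941406), 86.77416229248047) 12.53925228349408
```

Call:
{"name": "jog_arm", "arguments": {
  "series": [
    [[0.9,0.84,0,0,0,0],[0.9,0.84,0,0,0,0],[0.9,0.84,0,0,0,0],[0.9,0.84,0,0,0,0],[0.9,0.84,0,0,0,0],[0.9,0.84,0,0,0,0],[0.9,0.84,0,0,0,0],[0.9,0.84,0,0,0,0]]
  ]
}}

```text
time: 22.28
position: [580.2, 26.4, 224.9]
orientation: [0.774, 0.633, 0.0, -0.0]
ft_force: [-0.0, -0.2, 0.3]
opening: 85.6
gripper_force: 0.0
```

Call:
{"name": "jog_arm", "arguments": {
  "series": [
    [[0,0,0,0,0,0],[0,0,1,0,0,0],[0,0,1,0,0,0],[0,0,1,0,0,0],[0,0,1,0,0,0],[0,0,0,0,0,0],[0,0,0,0,0,0],[0,0,0,0,0,0]]
  ]
}}

```text
time: 22.95
position: [579.8, 24.6, 146.2]
orientation: [0.774, 0.633, 0.001, 0.001]
ft_force: [-0.1, -0.2, 0.8]
opening: 85.6
gripper_force: 0.0
```

```bash
python3 - <<'E'
from h import *
to(579.5,22,90);print(ctrl.state()['ft_force'])
E
```

```text
t 22.95 pos [579.8  24.6 146.2] opening 85.6 units [-0.13  0.    2.81]
[-0.08195727 -0.19374269  0.76613613]
```

Call:
{"name": "jog_arm", "arguments": {
  "series": [
    [[-0.13,0,0.7,0,0,0],[0,0,0.7,0,0,0],[0,0,0.7,0,0,0],[0,0,0.7,0,0,0],[0,0,0,0,0,0],[0,0,0,0,0,0],[0,0,0,0,0,0],[0,0,0,0,0,0]]
  ]
}}

```text
time: 23.62
position: [579.5, 21.8, 90.2]
orientation: [0.774, 0.633, 0.001, 0.001]
ft_force: [0.1, -0.0, -0.5]
opening: 85.5
gripper_force: 0.0
```

Call:
{"name": "jog_arm", "arguments": {
  "series": [
    [[0,0,0,0,0,0],[0,0,0,0,0,0],[0,0,0,0,0,0],[0,0,0,0,0,0],[0,0,0,0,0,0],[0,0,0,0,0,0],[0,0,0,0,0,0],[0,0,0,0,0,0]]
  ],
  "jaw": 0,
  "force": 80
}}

```text
time: 24.28
position: [579.0, 21.9, 89.0]
orientation: [0.774, 0.633, 0.0, 0.0]
ft_force: [-0.1, 0.1, 3.8]
opening: 25.4
gripper_force: 78.6
```

Call:
{"name": "jog_arm", "arguments": {
  "series": [
    [[0,0,-0.3,0,0,0],[0,0,-0.6,0,0,0],[0,0,-0.6,0,0,0],[0,0,-0.6,0,0,0],[0,0,-0.6,0,0,0],[0,0,-0.6,0,0,0],[0,0,-0.6,0,0,0],[0,0,-0.6,0,0,0]]
  ]
}}

```text
time: 24.95
position: [578.5, 21.9, 179.2]
orientation: [0.774, 0.633, -0.0, -0.0]
ft_force: [0.0, -0.2, -1.7]
opening: 25.3
gripper_force: 78.7
```

```bash
python3 - <<'E'
from h import *
to(500,215)
f=grab('wrist');save(f,'w6.png',k=1.2)
E
```

```text
t 24.95 pos [578.5  21.9 179.2] opening 25.3 units [ 8.68 -5.77  0.  ]
```

View pics/w6.png

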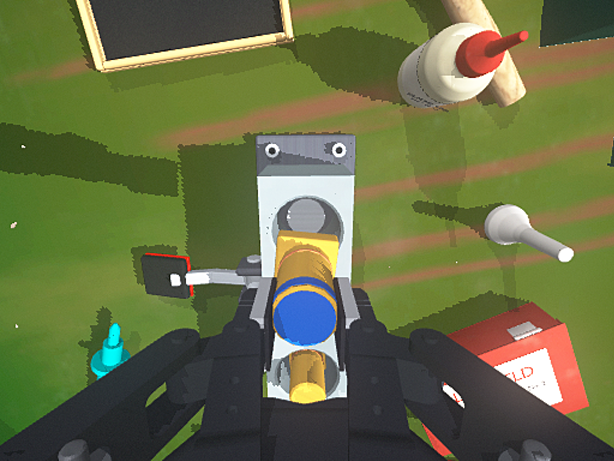

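The wrist view shows the blue-banded first-off gripped upright between the pads at (305,300), its pocket empty, and the tray rim's near edge at (190,55).

Call:
{"name": "jog_arm", "arguments": {
  "series": [
    [[0.94,-0.26,0,0,0,0],[0.94,-0.26,0,0,0,0],[0.94,-0.26,0,0,0,0],[0.94,-0.26,0,0,0,0],[0.94,-0.26,0,0,0,0],[0.94,-0.26,0,0,0,0],[0.94,-0.26,0,0,0,0],[0,0,0,0,0,0]]
  ]
}}

```text
time: 25.67
position: [568.6, 161.0, 178.1]
orientation: [0.774, 0.634, -0.0, -0.001]
ft_force: [-0.4, 0.2, -1.0]
opening: 25.5
gripper_force: 78.8
```

```bash
python3 - <<'E'
from h import *
f=grab('wrist');C=cloud(f);z=C[...,2]
hsv=cv2.cvtColor(f['frame'],cv2.COLOR_RGB2HSV)
M=(hsv[...,2]<70)&(z>3)&(z<10)&(C[...,1]>150)&(C[...,1]<420)&(C[...,0]>420)&(C[...,0]<640)
n,l,s,c=cv2.connectedComponentsWithStats(M.astype(np.uint8));i=1+s[1:,4].argmax();P=C[l==i];print('floor',len(P),cv2.minAreaRect(P[:,:2].astype(np.float32)),np.median(P[:,2]),s[i])
M=cv2.inRange(hsv,(8,50,110),(28,220,255))>0;M&=(z>8)&(z<18)&(C[...,1]>140)&(C[...,1]<420)&(C[...,0]>420)&(C[...,0]<640)
n,l,s,c=cv2.connectedComponentsWithStats(M.astype(np.uint8));i=1+s[1:,4].argmax();P=C[l==i];print('rim',len(P),cv2.minAreaRect(P[:,:2].astype(np.float32)),np.median(P[:,2]),s[i])
h=grab('scene');C=cloud(h);b=C[60:125,200:300];q=b[(b[...,2]>120)&(b[...,2]<400)];print('cab',np.percentile(q,[1,5,50,95],axis=0))
to(557,335)
E
```

```text
floor 3218 ((511.89459228515625, 316.1880187988281), (50.737586975097656, 123.18266296386719), 78.64720916748047) 6.55617572799494 [  94    0  134   60 3218]
rim 1160 ((523.7730712890625, 255.60723876953125), (180.58689880371094, 158.59446716308594), 85.14594268798828) 12.420650956885055 [  89    0  190  189 1160]
cab [[546.53119768  19.96490975 121.23915527]
 [558.3211895   84.83060615 128.08782634]
 [802.46736422 143.39548389 198.89193641]
 [968.1095695  261.21458758 336.68315147]]
t 25.77 pos [569.1 158.4 178.2] opening 25.4 units [ 8.53 -2.35 -0.  ]
```

Call:
{"name": "jog_arm", "arguments": {
  "series": [
    [[0.95,-0.23,0,0,0,0],[0.95,-0.23,0,0,0,0],[0.95,-0.23,0,0,0,0],[0.95,-0.23,0,0,0,0],[0.95,-0.23,0,0,0,0],[0.95,-0.23,0,0,0,0],[0.95,-0.23,0,0,0,0],[0.95,-0.23,0,0,0,0]]
  ]
}}

```text
time: 26.43
position: [563.9, 314.2, 178.3]
orientation: [0.775, 0.632, -0.0, -0.0]
ft_force: [-0.0, -0.1, -1.5]
opening: 25.3
gripper_force: 78.8
```

Call:
{"name": "jog_arm", "arguments": {
  "series": [
    [[0.95,-0.23,0,0,0,0],[0,0,0.8,0,0,0],[0,0,0.9,0,0,0],[0,0,0.9,0,0,0],[0,0,0.9,0,0,0],[0,0,0.9,0,0,0],[0,0,0.8,0,0,0],[0,0,0,0,0,0]]
  ]
}}

```text
time: 27.1
position: [561.8, 332.2, 70.9]
orientation: [0.775, 0.632, -0.003, -0.001]
ft_force: [-0.9, -0.2, -3.5]
opening: 25.6
gripper_force: 78.8
```

Call:
{"name": "jog_arm", "arguments": {
  "series": [
    [[0,0,0.3,0,0,0],[0,0,0.2,0,0,0],[0,0,0.1,0,0,0],[0,0,0.1,0,0,0],[0,0,0.1,0,0,0],[0,0,0,0,0,0],[0,0,0,0,0,0],[0,0,0,0,0,0]]
  ]
}}

```text
time: 27.77
position: [563.1, 334.0, 59.0]
orientation: [0.774, 0.633, 0.0, 0.0]
ft_force: [0.2, -0.1, -1.5]
opening: 25.4
gripper_force: 78.8
```

Call:
{"name": "jog_arm", "arguments": {
  "series": [
    [[0,0,0.08,0,0,0],[0,0,0.06,0,0,0],[0,0,0.06,0,0,0],[0,0,0.03,0,0,0],[0,0,0,0,0,0],[0,0,0,0,0,0],[0,0,0,0,0,0],[0,0,0,0,0,0]]
  ]
}}

```text
time: 28.43
position: [563.2, 334.1, 55.5]
orientation: [0.774, 0.633, 0.0, 0.0]
ft_force: [-3.5, -0.9, 9.0]
opening: 25.4
gripper_force: 79.9
```

Call:
{"name": "jog_arm", "arguments": {
  "series": [
    [[0,0,0,0,0,0],[0,0,0,0,0,0],[0,0,0,0,0,0],[0,0,0,0,0,0],[0,0,0,0,0,0],[0,0,0,0,0,0],[0,0,0,0,0,0],[0,0,0,0,0,0]]
  ],
  "jaw": 1
}}

```text
time: 29.1
position: [563.0, 333.9, 54.1]
orientation: [0.774, 0.633, -0.0, 0.0]
ft_force: [0.2, -0.8, 0.3]
opening: 85.8
gripper_force: 0.0
```

Call:
{"name": "jog_arm", "arguments": {
  "series": [
    [[0,0,-0.3,0,0,0],[0,0,-0.8,0,0,0],[0,0,-1,0,0,0],[0,0,-1,0,0,0],[0,0,-1,0,0,0],[0,0,-1,0,0,0],[0,0,-1,0,0,0],[0,0,0,0,0,0]]
  ]
}}

```text
time: 29.77
position: [564.4, 334.5, 181.1]
orientation: [0.774, 0.633, 0.004, 0.001]
ft_force: [0.5, 0.5, 0.6]
opening: 85.3
gripper_force: 0.0
```

Call:
{"name": "jog_arm", "arguments": {
  "series": [
    [[-0.96,0.21,0,0,0,0],[-0.96,0.21,0,0,0,0],[-0.96,0.21,0,0,0,0],[-0.96,0.21,0,0,0,0],[-0.96,0.21,0,0,0,0],[-0.96,0.21,0,0,0,0],[-0.96,0.21,0,0,0,0],[-0.96,0.21,0,0,0,0]]
  ]
}}

```text
time: 30.43
position: [564.9, 175.7, 175.6]
orientation: [0.774, 0.633, -0.0, -0.0]
ft_force: [0.3, -0.1, -0.1]
opening: 85.5
gripper_force: 0.0
```

Call:
{"name": "jog_arm", "arguments": {
  "series": [
    [[-0.96,0.21,0,0,0,0],[-0.96,0.21,0,0,0,0],[-0.96,0.21,0,0,0,0],[-0.96,0.21,0,0,0,0],[-0.96,0.21,0,0,0,0],[-0.96,0.21,0,0,0,0],[-0.96,0.21,0,0,0,0],[-0.96,0.21,0,0,0,0]]
  ]
}}

```text
time: 31.1
position: [567.2, 18.6, 175.7]
orientation: [0.774, 0.633, -0.0, -0.0]
ft_force: [0.4, 0.6, 0.2]
opening: 85.2
gripper_force: 0.0
```

Call:
{"name": "jog_arm", "arguments": {
  "series": [
    [[-0.96,0.2,0,0,0,0],[-0.96,0.2,0,0,0,0],[-0.96,0.2,0,0,0,0],[0,0,0.5,0,0,0],[0,0,1,0,0,0],[0,0,0.6,0,0,0],[0,0,0,0,0,0],[0,0,0,0,0,0]]
  ]
}}

```text
time: 31.77
position: [567.4, -38.8, 133.5]
orientation: [0.774, 0.633, -0.0, -0.001]
ft_force: [-0.5, -0.3, -0.1]
opening: 85.6
gripper_force: 0.0
```

```bash
python3 - <<'E'
from h import *
to(567.6,-38.3,90)
h=grab('scene');C=cloud(h);m=mask(h,*BL,(100,110,240,190));P=surf(h,m,40,90);print('first',len(P),P.mean(0),P[:,2].max())
E
```

```text
t 31.77 pos [567.4 -38.8 133.5] opening 85.6 units [0.03 0.01 2.18]
first 26 [563.2763787  335.63450028  71.98841692] 76.67604358720246
```

Call:
{"name": "jog_arm", "arguments": {
  "series": [
    [[0.03,0,0.6,0,0,0],[0,0,0.6,0,0,0],[0,0,0.6,0,0,0],[0,0,0.37,0,0,0],[0,0,0,0,0,0],[0,0,0,0,0,0],[0,0,0,0,0,0],[0,0,0,0,0,0]]
  ]
}}

```text
time: 32.48
position: [568.3, -38.8, 91.6]
orientation: [0.774, 0.633, 0.0, 0.001]
ft_force: [0.2, 0.6, -0.8]
opening: 85.4
gripper_force: 0.0
```

Call:
{"name": "jog_arm", "arguments": {
  "series": [
    [[0,0,0,0,0,0],[0,0,0,0,0,0],[0,0,0,0,0,0],[0,0,0,0,0,0],[0,0,0,0,0,0],[0,0,0,0,0,0],[0,0,0,0,0,0],[0,0,0,0,0,0]]
  ],
  "jaw": 0,
  "force": 80
}}

```text
time: 33.15
position: [567.9, -38.8, 90.9]
orientation: [0.774, 0.633, -0.0, 0.0]
ft_force: [-2.0, 0.6, 4.0]
opening: 24.9
gripper_force: 78.5
```

Call:
{"name": "jog_arm", "arguments": {
  "series": [
    [[0,0,-0.3,0,0,0],[0,0,-0.6,0,0,0],[0,0,-0.6,0,0,0],[0,0,-0.6,0,0,0],[0,0,-0.6,0,0,0],[0,0,-0.6,0,0,0],[0,0,-0.6,0,0,0],[0,0,-0.6,0,0,0]]
  ]
}}

```text
time: 33.82
position: [567.7, -38.7, 181.2]
orientation: [0.774, 0.633, -0.0, -0.0]
ft_force: [-0.7, -0.3, -1.2]
opening: 25.3
gripper_force: 78.7
```

Call:
{"name": "jog_arm", "arguments": {
  "series": [
    [[0.93,-0.22,0,0,0,0],[0.93,-0.22,0,0,0,0],[0.93,-0.22,0,0,0,0],[0.93,-0.22,0,0,0,0],[0.93,-0.22,0,0,0,0],[0.93,-0.22,0,0,0,0],[0.93,-0.22,0,0,0,0],[0.93,-0.22,0,0,0,0]]
  ]
}}

```text
time: 34.48
position: [562.9, 115.0, 180.6]
orientation: [0.775, 0.633, -0.0, -0.0]
ft_force: [0.7, -0.8, -1.4]
opening: 25.0
gripper_force: 78.8
```

Call:
{"name": "jog_arm", "arguments": {
  "series": [
    [[0.93,-0.22,0,0,0,0],[0.93,-0.22,0,0,0,0],[0.93,-0.22,0,0,0,0],[0.93,-0.22,0,0,0,0],[0.93,-0.22,0,0,0,0],[0.93,-0.22,0,0,0,0],[0.93,-0.22,0,0,0,0],[0.93,-0.22,0,0,0,0]]
  ]
}}

```text
time: 35.15
position: [558.1, 267.8, 180.6]
orientation: [0.774, 0.633, -0.0, -0.0]
ft_force: [-0.4, 0.3, -2.1]
opening: 25.0
gripper_force: 78.8
```

```bash
python3 - <<'E'
from h import *
to(558,287,58)
f=grab('wrist');C=cloud(f);m=mask(f,*BL,(0,0,512,384));P=surf(f,m,60,76);print('first',len(P),P.mean(0) if len(P) else 0)
E
```

```text
t 35.15 pos [558.1 267.8 180.6] opening 25.0 units [ 0.94 -0.19  6.13]
first 704 [564.23696955 334.83612767  70.8910924 ]
```

Call:
{"name": "jog_arm", "arguments": {
  "series": [
    [[0.8,-0.17,0,0,0,0],[0,0,0.9,0,0,0],[0,0,0.9,0,0,0],[0,0,0.9,0,0,0],[0,0,0.9,0,0,0],[0,0,0.9,0,0,0],[0,0,0.9,0,0,0],[0,0,0,0,0,0]]
  ]
}}

```text
time: 35.87
position: [556.4, 282.6, 69.0]
orientation: [0.774, 0.633, -0.003, -0.001]
ft_force: [-0.2, 0.0, -2.4]
opening: 25.3
gripper_force: 78.8
```

Call:
{"name": "jog_arm", "arguments": {
  "series": [
    [[0,0,0.3,0,0,0],[0,0,0.15,0,0,0],[0,0,0.1,0,0,0],[0,0,0.1,0,0,0],[0,0,0,0,0,0],[0,0,0,0,0,0],[0,0,0,0,0,0],[0,0,0,0,0,0]]
  ]
}}

```text
time: 36.53
position: [558.3, 283.3, 60.0]
orientation: [0.774, 0.633, 0.0, 0.0]
ft_force: [-0.1, 0.1, -2.2]
opening: 25.2
gripper_force: 78.9
```

Call:
{"name": "jog_arm", "arguments": {
  "series": [
    [[0,0,0.06,0,0,0],[0,0,0.05,0,0,0],[0,0,0.05,0,0,0],[0,0,0,0,0,0],[0,0,0,0,0,0],[0,0,0,0,0,0],[0,0,0,0,0,0],[0,0,0,0,0,0]]
  ]
}}

```text
time: 37.2
position: [558.3, 283.4, 57.7]
orientation: [0.774, 0.633, 0.0, 0.0]
ft_force: [-3.6, -0.4, 7.5]
opening: 25.4
gripper_force: 79.9
```

Call:
{"name": "jog_arm", "arguments": {
  "series": [
    [[0,0,0,0,0,0],[0,0,0,0,0,0],[0,0,0,0,0,0],[0,0,0,0,0,0],[0,0,0,0,0,0],[0,0,0,0,0,0],[0,0,0,0,0,0],[0,0,0,0,0,0]]
  ],
  "jaw": 1
}}

```text
time: 37.87
position: [558.2, 283.3, 56.5]
orientation: [0.774, 0.633, -0.0, 0.0]
ft_force: [0.3, 0.7, 0.2]
opening: 85.6
gripper_force: 0.0
```

Call:
{"name": "jog_arm", "arguments": {
  "series": [
    [[0,0,-0.3,0,0,0],[0,0,-0.8,0,0,0],[0,0,-1,0,0,0],[0,0,-1,0,0,0],[0,0,-1,0,0,0],[0,0,-1,0,0,0],[0,0,-1,0,0,0],[0,0,0,0,0,0]]
  ]
}}

```text
time: 38.53
position: [559.6, 283.8, 183.4]
orientation: [0.774, 0.633, 0.003, 0.001]
ft_force: [0.4, 0.3, 0.7]
opening: 85.5
gripper_force: 0.0
```

Call:
{"name": "jog_arm", "arguments": {
  "series": [
    [[-0.94,0.18,0,0,0,0],[-0.94,0.18,0,0,0,0],[-0.94,0.18,0,0,0,0],[-0.94,0.18,0,0,0,0],[-0.94,0.18,0,0,0,0],[-0.94,0.18,0,0,0,0],[-0.94,0.18,0,0,0,0],[-0.94,0.18,0,0,0,0]]
  ]
}}

```text
time: 39.2
position: [556.1, 129.2, 178.2]
orientation: [0.774, 0.633, -0.0, -0.0]
ft_force: [0.2, 0.2, 0.0]
opening: 85.2
gripper_force: 0.0
```

Call:
{"name": "jog_arm", "arguments": {
  "series": [
    [[-0.94,0.18,0,0,0,0],[-0.94,0.18,0,0,0,0],[-0.94,0.18,0,0,0,0],[-0.94,0.18,0,0,0,0],[-0.94,0.18,0,0,0,0],[-0.94,0.18,0,0,0,0],[-0.94,0.18,0,0,0,0],[-0.94,0.18,0,0,0,0]]
  ]
}}

```text
time: 39.87
position: [554.3, -23.9, 178.2]
orientation: [0.774, 0.633, -0.0, -0.0]
ft_force: [-0.0, -0.2, 0.6]
opening: 85.7
gripper_force: 0.0
```

Call:
{"name": "jog_arm", "arguments": {
  "series": [
    [[-0.94,0.2,0,0,0,0],[-0.94,0.2,0,0,0,0],[-0.94,0.2,0,0,0,0],[-0.94,0.2,0,0,0,0],[0,0,0.5,0,0,0],[0,0,1,0,0,0],[0,0,0.6,0,0,0],[0,0,0,0,0,0]]
  ]
}}

```text
time: 40.53
position: [553.8, -98.9, 133.4]
orientation: [0.774, 0.633, -0.001, -0.002]
ft_force: [-0.4, 0.6, -0.5]
opening: 85.7
gripper_force: 0.0
```

```bash
python3 - <<'E'
from h import *
to(555.5,-99,90)
h=grab('scene');C=cloud(h);z=C[...,2];q=(np.hypot(C[...,0]-558,C[...,1]-283)<22)&(z>62);print('b2',q.sum(),C[q].mean(0),z[q].max())
E
```

```text
t 40.53 pos [553.8 -98.9 133.4] opening 85.7 units [0.01 0.1  2.17]
b2 53 [555.17902936 281.79870251  69.58282583] 75.41943532510948
```

Call:
{"name": "jog_arm", "arguments": {
  "series": [
    [[0,0.05,0.6,0,0,0],[0,0.03,0.6,0,0,0],[0,0,0.6,0,0,0],[0,0,0.37,0,0,0],[0,0,0,0,0,0],[0,0,0,0,0,0],[0,0,0,0,0,0],[0,0,0,0,0,0]]
  ]
}}

```text
time: 41.25
position: [557.2, -100.3, 94.0]
orientation: [0.774, 0.633, 0.0, 0.001]
ft_force: [-0.8, 0.6, 0.3]
opening: 85.5
gripper_force: 0.0
```

Call:
{"name": "jog_arm", "arguments": {
  "series": [
    [[0,0,0,0,0,0],[0,0,0,0,0,0],[0,0,0,0,0,0],[0,0,0,0,0,0],[0,0,0,0,0,0],[0,0,0,0,0,0],[0,0,0,0,0,0],[0,0,0,0,0,0]]
  ],
  "jaw": 0,
  "force": 80
}}

```text
time: 41.92
position: [556.8, -100.2, 93.4]
orientation: [0.774, 0.633, 0.0, 0.0]
ft_force: [-2.0, 0.8, 4.9]
opening: 25.1
gripper_force: 78.6
```

Call:
{"name": "jog_arm", "arguments": {
  "series": [
    [[0,0,-0.3,0,0,0],[0,0,-0.6,0,0,0],[0,0,-0.6,0,0,0],[0,0,-0.6,0,0,0],[0,0,-0.6,0,0,0],[0,0,-0.6,0,0,0],[0,0,-0.6,0,0,0],[0,0,-0.6,0,0,0]]
  ]
}}

```text
time: 42.58
position: [556.6, -100.1, 183.6]
orientation: [0.774, 0.633, -0.0, -0.0]
ft_force: [-0.3, -0.6, -2.2]
opening: 25.2
gripper_force: 78.7
```

Call:
{"name": "jog_arm", "arguments": {
  "series": [
    [[0.96,-0.2,0,0,0,0],[0.96,-0.2,0,0,0,0],[0.96,-0.2,0,0,0,0],[0.96,-0.2,0,0,0,0],[0.96,-0.2,0,0,0,0],[0.96,-0.2,0,0,0,0],[0.96,-0.2,0,0,0,0],[0.96,-0.2,0,0,0,0]]
  ]
}}

```text
time: 43.25
position: [555.9, 57.7, 183.0]
orientation: [0.775, 0.633, -0.0, -0.0]
ft_force: [-0.5, -0.3, -1.5]
opening: 24.9
gripper_force: 78.7
```

Call:
{"name": "jog_arm", "arguments": {
  "series": [
    [[0.96,-0.2,0,0,0,0],[0.96,-0.2,0,0,0,0],[0.96,-0.2,0,0,0,0],[0.96,-0.2,0,0,0,0],[0.96,-0.2,0,0,0,0],[0.96,-0.2,0,0,0,0],[0.96,-0.2,0,0,0,0],[0.96,-0.2,0,0,0,0]]
  ]
}}

```text
time: 43.92
position: [555.2, 214.6, 182.9]
orientation: [0.774, 0.633, -0.0, -0.0]
ft_force: [-0.2, -0.1, -2.3]
opening: 25.2
gripper_force: 78.7
```

```bash
python3 - <<'E'
from h import *
to(553,235,60)
E
```

```text
t 43.92 pos [555.2 214.6 182.9] opening 25.2 units [ 0.98 -0.31  6.15]
```

Call:
{"name": "jog_arm", "arguments": {
  "series": [
    [[0.85,-0.3,0,0,0,0],[0,0,0.9,0,0,0],[0,0,0.9,0,0,0],[0,0,0.9,0,0,0],[0,0,0.9,0,0,0],[0,0,0.9,0,0,0],[0,0,0.9,0,0,0],[0,0,0,0,0,0]]
  ]
}}

```text
time: 44.58
position: [551.0, 231.0, 71.5]
orientation: [0.775, 0.633, -0.003, -0.002]
ft_force: [-0.2, -0.2, -1.1]
opening: 25.0
gripper_force: 78.8
```

Call:
{"name": "jog_arm", "arguments": {
  "series": [
    [[0,0,0.2,0,0,0],[0,0,0.15,0,0,0],[0,0,0.15,0,0,0],[0,0,0.05,0,0,0],[0,0,0,0,0,0],[0,0,0,0,0,0],[0,0,0,0,0,0],[0,0,0,0,0,0]]
  ]
}}

```text
time: 45.25
position: [553.0, 231.5, 64.4]
orientation: [0.774, 0.633, 0.0, 0.0]
ft_force: [-0.2, 0.3, -1.8]
opening: 24.9
gripper_force: 78.9
```

Call:
{"name": "jog_arm", "arguments": {
  "series": [
    [[0,0,0.05,0,0,0],[0,0,0.05,0,0,0],[0,0,0.05,0,0,0],[0,0,0,0,0,0],[0,0,0,0,0,0],[0,0,0,0,0,0],[0,0,0,0,0,0],[0,0,0,0,0,0]]
  ]
}}

```text
time: 45.92
position: [553.0, 231.5, 61.1]
orientation: [0.775, 0.633, 0.0, 0.0]
ft_force: [1.0, -0.1, -1.8]
opening: 24.9
gripper_force: 78.9
```

Call:
{"name": "jog_arm", "arguments": {
  "series": [
    [[0,0,0.05,0,0,0],[0,0,0.04,0,0,0],[0,0,0,0,0,0],[0,0,0,0,0,0],[0,0,0,0,0,0],[0,0,0,0,0,0],[0,0,0,0,0,0],[0,0,0,0,0,0]]
  ]
}}

```text
time: 46.58
position: [553.1, 231.6, 60.2]
orientation: [0.774, 0.633, 0.0, 0.0]
ft_force: [-2.5, -0.6, 6.5]
opening: 24.7
gripper_force: 79.7
```

Call:
{"name": "jog_arm", "arguments": {
  "series": [
    [[0,0,0,0,0,0],[0,0,0,0,0,0],[0,0,0,0,0,0],[0,0,0,0,0,0],[0,0,0,0,0,0],[0,0,0,0,0,0],[0,0,0,0,0,0],[0,0,0,0,0,0]]
  ],
  "jaw": 1
}}

```text
time: 47.25
position: [552.9, 231.5, 59.3]
orientation: [0.774, 0.633, -0.0, 0.0]
ft_force: [-0.3, -0.1, 0.3]
opening: 85.7
gripper_force: 0.0
```

Call:
{"name": "jog_arm", "arguments": {
  "series": [
    [[0,0,-0.3,0,0,0],[0,0,-0.8,0,0,0],[0,0,-1,0,0,0],[0,0,-1,0,0,0],[0,0,-1,0,0,0],[0,0,-1,0,0,0],[0,0,-1,0,0,0],[0,0,-1,0,0,0]]
  ]
}}

```text
time: 47.92
position: [552.8, 231.5, 202.9]
orientation: [0.774, 0.633, 0.0, 0.0]
ft_force: [0.5, 0.8, 0.6]
opening: 85.8
gripper_force: 0.0
```

Call:
{"name": "jog_arm", "arguments": {
  "series": [
    [[-1,-0.04,0,0,0,0],[-1,-0.04,0,0,0,0],[-1,-0.04,0,0,0,0],[-1,-0.04,0,0,0,0],[-1,-0.04,0,0,0,0],[-1,-0.04,0,0,0,0],[-1,-0.04,0,0,0,0],[-1,-0.04,0,0,0,0]]
  ]
}}

```text
time: 48.58
position: [514.4, 75.1, 201.8]
orientation: [0.774, 0.633, 0.0, 0.0]
ft_force: [-0.3, -0.7, -0.5]
opening: 85.7
gripper_force: 0.0
```

Call:
{"name": "jog_arm", "arguments": {
  "series": [
    [[-1,-0.04,0,0,0,0],[-1,-0.04,0,0,0,0],[-1,-0.04,0,0,0,0],[-1,-0.04,0,0,0,0],[-1,-0.04,0,0,0,0],[-1,-0.04,0,0,0,0],[-1,-0.04,0,0,0,0],[-1,-0.04,0,0,0,0]]
  ]
}}

```text
time: 49.25
position: [476.2, -80.4, 201.9]
orientation: [0.774, 0.633, 0.0, 0.0]
ft_force: [1.4, -0.2, -0.3]
opening: 85.5
gripper_force: 0.0
```

Call:
{"name": "jog_arm", "arguments": {
  "series": [
    [[-1,-0.04,0,0,0,0],[-1,-0.04,0,0,0,0],[-1,-0.04,0,0,0,0],[-1,-0.04,0,0,0,0],[-1,-0.04,0,0,0,0],[-1,-0.04,0,0,0,0],[-1,-0.04,0,0,0,0],[-1,-0.04,0,0,0,0]]
  ]
}}

```text
time: 49.92
position: [437.9, -236.0, 201.8]
orientation: [0.775, 0.633, 0.0, 0.0]
ft_force: [0.7, 0.4, 0.2]
opening: 84.9
gripper_force: 0.0
```

```bash
cat >> h.py <<'E'
def fallen(f,c=(435,-250),r=80):
    C=cloud(f);hsv=cv2.cvtColor(f['frame'],cv2.COLOR_RGB2HSV);M=cv2.inRange(hsv,*[np.array(v) for v in BR])>0
    M&=(np.hypot(C[...,0]-c[0],C[...,1]-c[1])<r)&(C[...,2]>6)&(C[...,2]<45)
    n,l,s,_=cv2.connectedComponentsWithStats(M.astype(np.uint8));i=1+s[1:,4].argmax();P=C[l==i];T=P[P[:,2]>22]
    r=cv2.minAreaRect(P[:,:2].astype(np.float32));F=P[P[:,2]>30.5]
    print('fallen n',len(P),r,'foot',F.mean(0).round(1),'top-strip fit',cv2.fitLine(T[:,:2].astype(np.float32),cv2.DIST_HUBER,0,.01,.01).ravel().round(3),'zmax',np.percentile(P[:,2],99).round(1));return P
E
python3 - <<'E'
from h import *
to(435,-251);f=grab('wrist');fallen(f)
save(f,'w7.png',k=1.2)
h=grab('scene');C=cloud(h);z=C[...,2]
for c in((563,335),(556,283),(552,231.5)):
    q=(np.hypot(C[...,0]-c[0],C[...,1]-c[1])<22)&(z>62);print(q.sum(),C[q].mean(0).round(1),z[q].max().round(1))
E
```

```text
t 49.92 pos [ 437.9 -236.   201.8] opening 84.9 units [-0.77  0.01  0.  ]
fallen n 1419 ((451.0635070800781, -271.8489990234375), (65.37783813476562, 32.900882720947266), 74.93966674804688) foot [ 457.1 -248.3   33.1] top-strip fit [ 2.71000e-01  9.62000e-01  4.51224e+02 -2.68975e+02] zmax 34.4
54 [560.5 331.9  69.7] 75.7
54 [555.5 281.4  69.4] 75.4
52 [549.1 229.9  69.9] 74.2
```

View pics/w7.png

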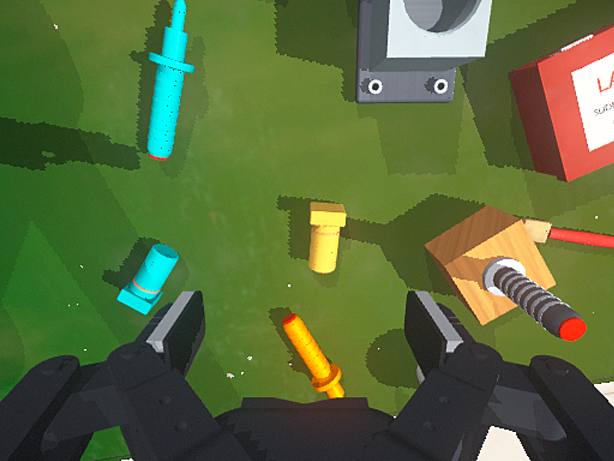

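The blank has been knocked: it now lies with its foot at (326,213) and its barrel end at (322,268), centre about (451,-272) mm. The turquoise one at (148,278) and the orange punch at (312,355) are the decoys.

Call:
{"name": "jog_arm", "arguments": {
  "series": [
    [[0,0,0,0,0,0.6],[-0.8,0,0,0,0,0],[-0.8,0,0,0,0,0],[-0.8,0,0,0.0,0.85,0],[-0.8,0,0,0,0.87,0],[0,0,0,0,0.87,0],[0,0,0,0,0.87,0],[0,0,0,0,0.87,0]]
  ],
  "jaw": 0.7
}}

```text
time: 50.68
position: [421.3, -296.5, 200.6]
orientation: [0.769, 0.584, 0.207, -0.156]
ft_force: [0.1, -0.1, -0.7]
opening: 59.9
gripper_force: 0.0
```

```bash
python3 - <<'E'
from h import *
f=grab('wrist');s=ctrl.state();M=R.from_quat(s['orientation']).as_matrix();print(M.round(3),s['qpos'].round(2),s['opening'])
P=fallen(f,(451,-272),70)
a=np.array([-.271,-.962,0]);tz=M[:,2];G=np.array([451.1,-271.8,17])+8*a;print(G)
to(*(G-80*tz));to(*G)
E
```

```text
[[ 0.235  0.962  0.137]
 [ 0.83  -0.272  0.488]
 [ 0.507 -0.001 -0.862]] [-1.03  0.47  1.46  0.38  1.58 -0.82] 59.83484804674676
fallen n 1413 ((450.4067077636719, -272.9307861328125), (62.74225997924805, 32.098934173583984), 74.0301513671875) foot [ 457.  -249.8   33. ] top-strip fit [ 2.77000e-01  9.61000e-01  4.50415e+02 -2.72557e+02] zmax 34.6
[ 448.932 -279.496   17.   ]
t 50.73 pos [ 420.4 -297.5  198.9] opening 59.8 units [-3.53  1.14  4.47]
t 50.73 pos [ 420.4 -297.5  198.9] opening 59.8 units [-3.53  1.14  8.47]
```

Call:
{"name": "jog_arm", "arguments": {
  "series": [
    [[-0.71,0.23,0.9,0,0,0],[-0.71,0.23,0.9,0,0,0],[-0.71,0.23,0.9,0,0,0],[-0.7,0.23,0.9,0,0,0],[-0.7,0.22,0.87,0,0,0],[0,0,0.5,0,0,0],[0,0,0.5,0,0,0],[0,0,0,0,0,0]]
  ]
}}

```text
time: 51.4
position: [441.2, -307.4, 69.1]
orientation: [0.77, 0.584, 0.204, -0.156]
ft_force: [0.8, 0.9, -0.1]
opening: 59.8
gripper_force: 0.0
```

```bash
python3 - <<'E'
from h import *
f=grab('wrist');P=fallen(f,(451,-272),70);to(449,-279.5,17.5);print(ctrl.state()['ft_force'],ctrl.state()['qpos'].round(2))
E
```

```text
fallen n 3700 ((450.8312072753906, -272.7352600097656), (63.807838439941406, 32.756797790527344), 74.39702606201172) foot [ 457.2 -249.7   33. ] top-strip fit [ 2.69000e-01  9.63000e-01  4.50877e+02 -2.72657e+02] zmax 34.5
t 51.45 pos [ 441.4 -308.3   70.1] opening 60.0 units [-0.01 -0.02  3.02]
[-0.20656467 -1.04674486  0.4430025 ] [-1.01  0.68  1.5   0.39  1.35 -0.89]
```

Call:
{"name": "jog_arm", "arguments": {
  "series": [
    [[0,-0.02,0.7,0,0,0],[0,0,0.7,0,0,0],[0,0,0.6,0,0,0],[0,0,0.5,0,0,0],[0,0,0.4,0,0,0],[0,0,0.1,0,0,0],[0,0,0,0,0,0],[0,0,0,0,0,0]]
  ]
}}

```text
time: 52.12
position: [449.0, -281.1, 18.1]
orientation: [0.77, 0.584, 0.205, -0.155]
ft_force: [-0.2, -0.2, -0.2]
opening: 59.9
gripper_force: 0.0
```

Call:
{"name": "jog_arm", "arguments": {
  "series": [
    [[0,0,0,0,0,0],[0,0,0,0,0,0],[0,0,0,0,0,0],[0,0,0,0,0,0],[0,0,0,0,0,0],[0,0,0,0,0,0],[0,0,0,0,0,0],[0,0,0,0,0,0]]
  ],
  "jaw": 0,
  "force": 60
}}

```text
time: 52.78
position: [448.8, -281.1, 18.1]
orientation: [0.77, 0.584, 0.205, -0.155]
ft_force: [-1.6, -2.0, 6.2]
opening: 25.7
gripper_force: 59.0
```

Call:
{"name": "jog_arm", "arguments": {
  "series": [
    [[0,0,-0.4,0,0,0],[0,0,-0.8,0,0,0],[0,0,-1,0,0,0],[0,0,-1,0,0,0],[0,0,-1,0,0,0],[0,0,-1,0,0,0],[0,0,-1,0,0,0],[0,0,-1,0,0,0]]
  ],
  "force": 100
}}

```text
time: 53.45
position: [429.1, -350.0, 143.5]
orientation: [0.77, 0.584, 0.204, -0.155]
ft_force: [0.0, -0.7, -1.4]
opening: 24.3
gripper_force: 98.4
```

Call:
{"name": "jog_arm", "arguments": {
  "series": [
    [[0,0,0,0,-0.85,0],[0,0,0,0,-0.87,0],[0,0,0,0,-0.87,0],[0,0,0,0,-0.87,0],[0,0,0,0,-0.87,0],[0,0,-1,0,0,0],[0,0,-1,0,0,0],[0,0,0,0,0,0]]
  ]
}}

```text
time: 54.12
position: [430.4, -350.2, 186.2]
orientation: [0.797, 0.604, 0.0, 0.003]
ft_force: [-0.4, 0.1, -1.3]
opening: 24.1
gripper_force: 98.9
```

```bash
python3 - <<'E'
from h import *
s=ctrl.state();print(R.from_quat(s['orientation']).as_matrix().round(3),s['qpos'].round(2),s['ft_force'].round(1));to(490,280)
E
```

```text
[[ 0.269  0.963  0.004]
 [ 0.963 -0.269 -0.005]
 [-0.003  0.005 -1.   ]] [-0.89  0.42  1.49 -0.    1.23 -0.62] [-0.4  0.1 -1.3]
t 54.12 pos [ 430.4 -350.2  186.2] opening 24.1 units [31.15 -5.61 -0.14]
```

Call:
{"name": "jog_arm", "arguments": {
  "series": [
    [[0.97,-0.17,0,0,0,0],[0.97,-0.17,0,0,0,0],[0.97,-0.17,0,0,0,0],[0.97,-0.17,0,0,0,0],[0.97,-0.17,0,0,0,0],[0.97,-0.17,0,0,0,0],[0.97,-0.17,0,0,0,0],[0.97,-0.17,0,0,0,0]]
  ]
}}

```text
time: 54.78
position: [444.7, -191.8, 181.6]
orientation: [0.797, 0.604, -0.0, -0.001]
ft_force: [0.8, -0.3, -1.6]
opening: 24.3
gripper_force: 98.8
```

Call:
{"name": "jog_arm", "arguments": {
  "series": [
    [[0.97,-0.17,0,0,0,0],[0.97,-0.17,0,0,0,0],[0.97,-0.17,0,0,0,0],[0.97,-0.17,0,0,0,0],[0.97,-0.17,0,0,0,0],[0.97,-0.17,0,0,0,0],[0.97,-0.17,0,0,0,0],[0.97,-0.17,0,0,0,0]]
  ]
}}

```text
time: 55.45
position: [460.4, -35.1, 181.7]
orientation: [0.797, 0.604, -0.0, -0.001]
ft_force: [-0.3, -1.2, -1.6]
opening: 24.1
gripper_force: 98.8
```

Call:
{"name": "jog_arm", "arguments": {
  "series": [
    [[0.97,-0.18,0,0,0,0],[0.97,-0.18,0,0,0,0],[0.97,-0.18,0,0,0,0],[0.97,-0.18,0,0,0,0],[0.97,-0.18,0,0,0,0],[0.97,-0.18,0,0,0,0],[0.97,-0.18,0,0,0,0],[0.97,-0.18,0,0,0,0]]
  ]
}}

```text
time: 56.12
position: [474.6, 122.0, 181.6]
orientation: [0.797, 0.604, -0.001, -0.0]
ft_force: [0.8, -0.4, -1.5]
opening: 24.1
gripper_force: 98.8
```

Call:
{"name": "jog_arm", "arguments": {
  "series": [
    [[0.97,-0.18,0,0,0,0],[0.97,-0.18,0,0,0,0],[0.97,-0.18,0,0,0,0],[0.97,-0.18,0,0,0,0],[0.97,-0.18,0,0,0,0],[0.97,-0.18,0,0,0,0],[0.97,-0.18,0,0,0,0],[0.97,-0.18,0,0,0,0]]
  ]
}}

```text
time: 56.78
position: [488.8, 279.1, 181.4]
orientation: [0.797, 0.604, -0.001, -0.0]
ft_force: [0.2, -0.5, -1.6]
opening: 24.0
gripper_force: 98.8
```

Call:
{"name": "jog_arm", "arguments": {
  "series": [
    [[0,0,0,0,0,-1],[0,0,0,0,0,-1],[0,0,0,0,0,-1],[0,0,0,0,0,-1],[0,0,0,0,0,-1],[0,0,0,0,0,-1],[0,0,0,0,0,-1],[0,0,0,0,0,-1]]
  ]
}}

```text
time: 57.45
position: [488.8, 278.1, 181.4]
orientation: [0.425, 0.905, -0.001, -0.001]
ft_force: [0.1, -0.4, -1.8]
opening: 24.1
gripper_force: 98.9
```

Call:
{"name": "jog_arm", "arguments": {
  "series": [
    [[0,0,0,0,0,-1],[0,0,0,0,0,-1],[0,0,0,0,0,-1],[0,0,0,0,0,-1],[0,0,0,0,0,-1],[0,0,0,0,0,-1],[0,0,0,0,0,-0.5],[0,0,0,0,0,0]]
  ]
}}

```text
time: 58.12
position: [488.8, 278.2, 181.5]
orientation: [0.051, 0.999, -0.0, -0.001]
ft_force: [0.4, -0.1, -1.8]
opening: 24.4
gripper_force: 98.9
```

```bash
python3 - <<'E'
from h import *
s=ctrl.state();print(R.from_quat(s['orientation']).as_matrix().round(3),s['qpos'].round(2),s['ft_force'].round(1));to(488,280)
f=grab('wrist');save(f,'w8.png',k=1.2)
E
```

```text
[[-0.995  0.102 -0.001]
 [ 0.102  0.995 -0.   ]
 [ 0.001 -0.001 -1.   ]] [ 0.31  0.44  1.46  0.    1.23 -1.16] [ 0.4 -0.1 -1.8]
t 58.12 pos [488.8 278.2 181.5] opening 24.4 units [0.05 0.09 0.  ]
```

View pics/w8.png

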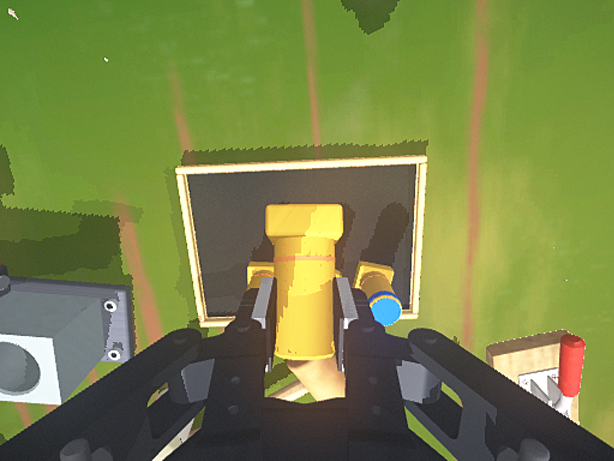

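The wrist view shows the fallen blank in the grip, foot toward the robot at (303,220), top at (305,350). The standing first-off with its blue top is at (385,308) and a plain blank is at (258,275), both on the tray.

Call:
{"name": "jog_arm", "arguments": {
  "series": [
    [[0,0,0,0,-0.95,0],[0,0,0,0,-0.95,0],[0,0,0,0,-0.95,0],[0,0,0,0,-0.95,0],[0,0,0,0,-0.95,0],[0,0,0,0,-0.95,0],[0,0,0,0,-0.95,0],[0,0,0,0,-0.95,0]]
  ]
}}

```text
time: 58.83
position: [489.7, 273.9, 181.8]
orientation: [0.054, 0.922, -0.028, 0.382]
ft_force: [1.0, -1.0, -1.5]
opening: 24.3
gripper_force: 98.9
```

Call:
{"name": "jog_arm", "arguments": {
  "series": [
    [[0,0,0,0,-0.7,0],[0,0,0,0,-0.7,0],[0,0,0,0,0,0],[0,0,0,0,0,0],[0,0,0,0,0,0],[0,0,0,0,0,0],[0,0,0,0,0,0],[0,0,0,0,0,0]]
  ]
}}

```text
time: 59.5
position: [495.5, 281.1, 213.0]
orientation: [0.053, 0.901, -0.035, 0.43]
ft_force: [-0.4, 0.6, -2.5]
opening: 24.1
gripper_force: 99.2
```

```bash
cat > ax.py <<'E'
from h import *
s=ctrl.state();M=R.from_quat(s['orientation']).as_matrix();print(M.round(3),s['qpos'].round(2),s['ft_force'].round(1));to(489,279)
p=s['position'];ax=[]
for n in('wrist','side','scene'):
    f=grab(n);C=cloud(f);hsv=cv2.cvtColor(f['frame'],cv2.COLOR_RGB2HSV);B=cv2.inRange(hsv,*[np.array(v) for v in BR])>0
    d=C-p;B&=(np.linalg.norm(d,axis=-1)<62)
    P=C[B]
    if len(P)<40: print(n,len(P));continue
    if n=='wrist':
        v,u=np.nonzero(B);print(n,len(P),'box',u.min(),u.max(),v.min(),v.max(),P.min(0).round(1),P.max(0).round(1))
        save(f,'w%d.png'%int(s['time']),k=1.2)
    else: print(n,len(P),P.min(0).round(1),P.max(0).round(1))
    # barrel centre line by z slices
    for lo in np.arange(p[2]-45,p[2]+30,8):
        Q=P[(P[:,2]>=lo)&(P[:,2]<lo+8)]
        if len(Q)>8:print('  z%.0f'%(lo+4),len(Q),np.median(Q,0).round(1),Q[:,:2].min(0).round(1),Q[:,:2].max(0).round(1))
E
python3 ax.py
```

```text
[[-0.624  0.126  0.771]
 [ 0.065  0.992 -0.109]
 [-0.778 -0.018 -0.627]] [ 0.52  0.26  1.92 -1.23  0.53  0.04] [-0.4  0.6 -2.5]
t 59.5 pos [495.5 281.1 213. ] opening 24.1 units [ 0.2  -0.15 -0.24]
wrist 6637 box 221 285 170 299 [471.7 263.5 174.5] [504.9 297.9 236. ]
  z172 137 [474.8 283.9 175.4] [472.4 266.4] [478.9 297.9]
  z180 1033 [475.2 282.  180.2] [471.7 263.5] [504.9 297.9]
  z188 1154 [479.4 281.4 187.4] [473.6 263.9] [495.1 297.7]
  z196 691 [483.1 282.1 196.2] [479.7 266.7] [495.8 294. ]
  z204 781 [484.7 281.4 204. ] [480.9 266.7] [494.8 293.3]
  z212 796 [486.5 281.8 212.1] [482.7 268.4] [495.1 292.8]
  z220 805 [488.1 281.5 220. ] [484.8 268.3] [498.  292.6]
  z228 851 [489.9 281.3 228.2] [485.4 267.8] [499. 293.]
  z236 389 [491.2 281.1 233.8] [485.  267.8] [499.1 293.6]
side 434 [474.7 267.6 169.8] [516.6 308.4 237.4]
  z172 27 [497.6 295.3 173.6] [477.3 292.1] [508.6 297.3]
  z180 91 [495.8 295.  181. ] [474.7 271.3] [510.6 299.6]
  z188 90 [485.1 291.3 187.6] [474.7 267.6] [508.9 298.3]
  z196 46 [494.4 291.1 195.9] [481.1 282.1] [508.9 294.9]
  z212 10 [502.  294.2 211.8] [486.2 281.6] [512.8 307.5]
  z220 12 [511.  288.3 221.1] [482.9 280. ] [514.7 308.4]
  z228 53 [507.6 290.3 230.6] [489.3 270.8] [516.6 295.1]
  z236 97 [502.2 282.4 234.3] [491.4 267.8] [514.8 294.6]
scene 173 [470.7 261.1 172.8] [512.2 299.4 250.6]
  z180 41 [480.3 266.9 180.5] [471.1 261.1] [505.6 295.2]
  z188 43 [480.3 270.5 187.3] [473.5 261.1] [501.5 295.7]
  z196 18 [485.3 271.9 196. ] [477.9 265.3] [499.  284.2]
  z228 17 [499.7 268.5 230.5] [491.3 264.1] [509.5 295.1]
  z236 39 [497.6 277.7 235.2] [482.2 265.2] [512.2 291. ]
```

The arm reached its joint-4 limit tilting outward, so I'll untilt, yaw the blank the other way, and tilt sideways instead.

Call:
{"name": "jog_arm", "arguments": {
  "series": [
    [[0,0,0,0,0.9,0],[0,0,0,0,0.9,0],[0,0,0,0,0.9,0],[0,0,0,0,0.9,0],[0,0,0,0,0.9,0],[0,0,0,0,0.9,0],[0,0,0,0,0.9,0],[0,0,0,0,0.9,0]]
  ]
}}

```text
time: 60.32
position: [496.4, 278.0, 213.9]
orientation: [0.068, 0.995, -0.017, 0.065]
ft_force: [0.1, -0.3, -2.9]
opening: 24.3
gripper_force: 99.2
```

Call:
{"name": "jog_arm", "arguments": {
  "series": [
    [[0,0,0,0,0.2,0],[0,0,0,0,0,0],[0,0,0,0,0,0],[0,0,0,0,0,0],[0,0,0,0,0,0],[0,0,0,0,0,0],[0,0,0,0,0,0],[0,0,0,0,0,0]]
  ]
}}

```text
time: 60.98
position: [496.2, 277.9, 213.3]
orientation: [0.068, 0.996, -0.018, 0.056]
ft_force: [0.2, 0.4, -2.4]
opening: 24.2
gripper_force: 99.1
```

```bash
cat > rv.py <<'E'
from h import *
import sys
# remaining turn (tool axes, units .12) to a desired pose: a-angle deg, tilt deg
def want(adeg,tilt):
    t=np.radians(adeg);a=np.array([np.cos(t),np.sin(t),0]);dn=np.array([0,0,-1.]);k=np.radians(tilt)
    z=dn*np.cos(k)+a*np.sin(k);x=-a*np.cos(k)+dn*np.sin(k);return np.c_[x,np.cross(z,x),z]
s=ctrl.state();M=R.from_quat(s['orientation']).as_matrix();W=want(float(sys.argv[1]),float(sys.argv[2]))
print(M.round(3).tolist(),'q',s['qpos'].round(2),'f',s['ft_force'].round(1));print('turn units',(R.from_matrix(M.T@W).as_rotvec()/.12).round(2))
print('down in tool',(M.T@[0,0,-1]).round(3))
to(*[float(v) for v in sys.argv[3:]])
E
python3 rv.py -85 0 478 268 213
```

```text
[[-0.984, 0.138, 0.108], [0.134, 0.99, -0.043], [-0.113, -0.027, -0.993]] q [ 0.34  0.39  1.46 -0.08  1.2  -1.07] f [ 0.2  0.4 -2.4]
turn units [ 0.44  0.95 11.21]
down in tool [0.113 0.027 0.993]
t 60.98 pos [496.2 277.9 213.3] opening 24.2 units [ 0.83 -0.62 -0.06]
```

Call:
{"name": "jog_arm", "arguments": {
  "series": [
    [[0,0,0,0.04,0.08,0.93],[0,0,0,0.04,0.08,0.93],[0,0,0,0.04,0.08,0.93],[0,0,0,0.04,0.08,0.93],[0,0,0,0.04,0.08,0.93],[0,0,0,0.04,0.08,0.93],[0,0,0,0.04,0.08,0.93],[0,0,0,0.04,0.08,0.93]]
  ]
}}

```text
time: 61.65
position: [496.4, 277.9, 213.2]
orientation: [0.495, 0.868, -0.008, 0.019]
ft_force: [-0.6, -0.6, -0.9]
opening: 24.2
gripper_force: 99.2
```

Call:
{"name": "jog_arm", "arguments": {
  "series": [
    [[0,0,0,0.04,0.08,0.93],[0,0,0,0.04,0.08,0.93],[0,0,0,0.04,0.08,0.93],[0,0,0,0.04,0.08,0.93],[0,0,0,0,0,0],[0,0,0,0,0,0],[0,0,0,0,0,0],[0,0,0,0,0,0]]
  ]
}}

```text
time: 62.32
position: [496.3, 277.9, 213.2]
orientation: [0.673, 0.74, -0.002, -0.001]
ft_force: [-0.5, 0.1, -1.3]
opening: 24.5
gripper_force: 99.1
```

Call:
{"name": "jog_arm", "arguments": {
  "series": [
    [[0,0,0,0,-0.9,0],[0,0,0,0,-0.9,0],[0,0,0,0,-0.9,0],[0,0,0,0,-0.9,0],[0,0,0,0,-0.9,0],[0,0,0,0,-0.9,0],[0,0,0,0,0,0],[0,0,0,0,0,0]]
  ]
}}

```text
time: 62.98
position: [496.1, 278.6, 212.2]
orientation: [0.637, 0.702, -0.216, 0.233]
ft_force: [-0.1, -1.2, -1.3]
opening: 24.5
gripper_force: 99.2
```

```bash
python3 rv.py -85 62.5 478 268 150
```

```text
[[-0.079, 0.995, 0.052], [0.794, 0.095, -0.601], [-0.603, -0.006, -0.798]] q [ 0.54  0.64  1.2  -0.57  1.61  0.51] f [-0.1 -1.2 -1.3]
turn units [ 0.02 -3.69  0.08]
down in tool [0.603 0.006 0.798]
t 62.98 pos [496.1 278.6 212.2] opening 24.5 units [ 1.53 -0.93  2.75]
```

Call:
{"name": "jog_arm", "arguments": {
  "series": [
    [[0,0,0,0,-0.74,0],[0,0,0,0,-0.74,0],[0,0,0,0,-0.74,0],[0,0,0,0,-0.74,0],[0,0,0,0,-0.74,0.08],[0,0,0,0,0,0],[0,0,0,0,0,0],[0,0,0,0,0,0]]
  ]
}}

```text
time: 63.65
position: [496.9, 277.3, 214.1]
orientation: [0.579, 0.63, -0.348, 0.383]
ft_force: [-0.8, 0.0, -1.4]
opening: 24.1
gripper_force: 99.2
```

```bash
python3 rv.py -85 62.5 478 268 120; python3 ax.py | grep -A12 wrist
```

```text
[[-0.036, 0.996, 0.079], [0.462, 0.087, -0.883], [-0.886, 0.005, -0.463]] q [ 0.63  0.81  1.11 -0.91  1.84  0.59] f [-0.8  0.  -1.4]
turn units [ 0.02 -0.01 -0.04]
down in tool [ 0.886 -0.005  0.463]
t 63.65 pos [496.9 277.3 214.1] opening 24.1 units [ 3.99 -1.01  2.51]
wrist 6556 box 221 285 170 299 [479.6 262.6 172.3] [513.6 292.5 236.1]
  z173 556 [495.4 289.9 174.9] [479.6 286.3] [512.3 292.2]
  z181 1036 [495.7 289.9 181.2] [479.7 262.6] [513.6 292.5]
  z189 902 [495.9 285.9 188.4] [480.3 263.6] [512.3 291.8]
  z197 621 [495.9 285.2 198. ] [483.4 275.1] [510.4 289.1]
  z205 763 [495.9 285.4 205.1] [483.4 276. ] [510.1 289.5]
  z213 788 [496.3 285.3 213.1] [484.6 277. ] [509.  288.4]
  z221 796 [496.3 285.2 221.2] [484.7 277.5] [508.8 288.7]
  z229 834 [496.  285.  229.3] [483.8 275.8] [509.2 289.8]
  z237 260 [495.8 284.7 234.4] [484.3 275.7] [509.1 288.2]
side 0
scene 236 [476.8 255.7 172.4] [520.4 301.2 239.8]
  z173 12 [486.4 259.6 175.1] [479.9 256.1] [510.7 284.5]
```

Call:
{"name": "jog_arm", "arguments": {
  "series": [
    [[-0.17,-0.97,0.33,0,0,0],[0.6,0,0.31,0,0,0],[0.9,0,0.47,0,0,0],[0.9,0,0.47,0,0,0],[0.9,0,0.47,0,0,0],[0.9,0,0.47,0,0,0],[0.9,0,0.47,0,0,0],[0,0,0,0,0,0]]
  ]
}}

```text
time: 64.47
position: [477.4, 267.4, 94.4]
orientation: [0.577, 0.63, -0.352, 0.383]
ft_force: [-1.2, 0.1, -1.6]
opening: 24.4
gripper_force: 99.3
```

```bash
python3 rv.py -85 62.5 478 268 52; python3 ax.py | grep -A12 wrist
```

```text
[[-0.041, 0.996, 0.077], [0.456, 0.087, -0.886], [-0.889, -0.001, -0.458]] q [ 0.64  0.93  1.24 -0.87  1.7   0.78] f [-1.2  0.1 -1.6]
turn units [-0.    0.04  0.01]
down in tool [0.889 0.001 0.458]
t 64.47 pos [477.4 267.4  94.4] opening 24.4 units [1.9  0.03 0.95]
wrist 6559 box 221 285 170 299 [459.9 252.6  52.6] [493.8 282.6 116.5]
  z53 577 [476.  279.7  55.2] [459.9 276.7] [492.4 282.6]
  z61 1029 [476.  279.8  61.6] [459.9 253.2] [493.8 282.5]
  z69 909 [476.2 275.7  68.8] [460.6 252.6] [492.8 282.1]
  z77 622 [476.3 275.3  78.3] [463.7 264.6] [490.9 278.4]
  z85 782 [476.4 275.6  85.5] [463.9 264.7] [490.6 278.9]
  z93 758 [476.7 275.5  93.6] [465.1 267.9] [489.3 278.6]
  z101 801 [476.7 275.5 101.5] [465.2 267.3] [489.4 278.7]
  z109 823 [476.8 275.3 109.5] [464.4 265.9] [489.9 279.9]
  z117 258 [476.4 274.9 114.6] [464.9 265.5] [489.7 277.9]
side 96 [469.8 250.4 103.8] [513.8 301.3 129. ]
  z117 85 [482.3 263.4 118.6] [469.8 250.4] [492.1 277.6]
scene 207 [451.4 243.9  57.1] [504.  302.8 128.4]
```

Call:
{"name": "jog_arm", "arguments": {
  "series": [
    [[0.4,0,0.21,0,0,0],[0.5,0,0.26,0,0,0],[0.4,0,0.2,0,0,0],[0.25,0,0.13,0,0,0],[0.18,0,0.09,0,0,0],[0.09,0,0.05,0,0,0],[0,0,0,0,0,0],[0,0,0,0,0,0]]
  ]
}}

```text
time: 65.28
position: [478.5, 268.4, 57.3]
orientation: [0.578, 0.629, -0.35, 0.385]
ft_force: [0.3, -1.1, -1.4]
opening: 24.1
gripper_force: 99.3
```

Call:
{"name": "jog_arm", "arguments": {
  "series": [
    [[0.05,0,0.03,0,0,0],[0.05,0,0.03,0,0,0],[0.05,0,0.02,0,0,0],[0,0,0,0,0,0],[0,0,0,0,0,0],[0,0,0,0,0,0],[0,0,0,0,0,0],[0,0,0,0,0,0]]
  ]
}}

```text
time: 65.95
position: [478.4, 268.3, 53.7]
orientation: [0.578, 0.629, -0.35, 0.385]
ft_force: [-0.6, 0.5, -1.3]
opening: 24.3
gripper_force: 99.3
```

Call:
{"name": "jog_arm", "arguments": {
  "series": [
    [[0.05,0,0.03,0,0,0],[0.05,0,0.03,0,0,0],[0.04,0,0.02,0,0,0],[0.04,0,0.02,0,0,0],[0,0,0,0,0,0],[0,0,0,0,0,0],[0,0,0,0,0,0],[0,0,0,0,0,0]]
  ]
}}

```text
time: 66.62
position: [478.5, 268.2, 49.6]
orientation: [0.578, 0.629, -0.35, 0.385]
ft_force: [-0.2, 1.0, -1.4]
opening: 24.0
gripper_force: 99.3
```

Call:
{"name": "jog_arm", "arguments": {
  "series": [
    [[0.05,0,0.03,0,0,0],[0.02,0,0.01,0,0,0],[0,0,0,0,0,0],[0,0,0,0,0,0],[0,0,0,0,0,0],[0,0,0,0,0,0],[0,0,0,0,0,0],[0,0,0,0,0,0]]
  ]
}}

```text
time: 67.28
position: [478.5, 268.2, 49.0]
orientation: [0.578, 0.629, -0.35, 0.385]
ft_force: [-2.5, 2.1, 5.3]
opening: 24.1
gripper_force: 99.9
```

Call:
{"name": "jog_arm", "arguments": {
  "series": [
    [[0,0,0,0,0,0],[0,0,0,0,0,0],[0,0,0,0,0,0],[0,0,0,0,0,0],[0,0,0,0,0,0],[0,0,0,0,0,0],[0,0,0,0,0,0],[0,0,0,0,0,0]]
  ],
  "jaw": 0.6
}}

```text
time: 67.95
position: [478.5, 268.1, 48.0]
orientation: [0.578, 0.629, -0.35, 0.385]
ft_force: [0.2, -0.1, -0.5]
opening: 51.4
gripper_force: 0.0
```

Call:
{"name": "jog_arm", "arguments": {
  "series": [
    [[0,0,-0.4,0,0,0],[0,0,-0.6,0,0,0],[0,0,-0.8,0,0,0],[0,0,-0.8,0,0,0],[0,0,-0.8,0,0,0],[-0.5,0,-0.8,0,0,0],[-0.8,0,-0.5,0,0,0],[-0.8,0,0,0,0,0]]
  ]
}}

```text
time: 68.62
position: [472.3, 333.5, 130.3]
orientation: [0.578, 0.63, -0.349, 0.385]
ft_force: [0.4, -0.2, 0.6]
opening: 51.4
gripper_force: 0.0
```

Call:
{"name": "jog_arm", "arguments": {
  "series": [
    [[-0.8,0,-0.4,0,0,0],[-0.8,0,-0.4,0,0,0],[-0.8,0,-0.4,0,0,0],[-0.8,0,-0.4,0,0,0],[-0.8,0,-0.4,0,0,0],[0,0,0,0,0,0],[0,0,0,0,0,0],[0,0,0,0,0,0]]
  ]
}}

```text
time: 69.28
position: [472.1, 330.7, 217.3]
orientation: [0.577, 0.629, -0.35, 0.385]
ft_force: [-0.1, -0.2, -0.1]
opening: 51.1
gripper_force: 0.0
```

```bash
python3 - <<'E'
from h import *
s=ctrl.state();print(s['time'],s['position'],s['ft_force'])
g=grab('side');h=grab('scene')
for f in(h,g):
    C=cloud(f);z=C[...,2]
    for c in((563.5,334.5),(558,283.4),(553,231.5),(478,266)):
        q=(np.hypot(C[...,0]-c[0],C[...,1]-c[1])<24)&(z>64)&(z<80);print(q.sum(),C[q].mean(0).round(1) if q.any() else'')
q=(np.hypot(cloud(h)[...,0]-598,cloud(h)[...,1]+324)<30);z=cloud(h)[...,2][q];print('punch top',z.max())
a=cv2.resize(h['frame'][110:230,120:400],(784,336));b=cv2.resize(g['frame'][110:350,170:300],(0,0),fx=1.1,fy=1.1)
cv2.imwrite('pics/end.png',np.vstack([a,np.pad(b,((0,0),(0,784-b.shape[1]),(0,0)))])[:,:,::-1])
E
```

```text
69.2833 [472.06630285 330.7390018  217.30707974] [-0.09755224 -0.15362836 -0.10192047]
51 [561.4 331.6  70. ]
53 [555.1 281.3  69.9]
47 [549.7 230.2  70.1]
58 [475.5 262.5  70.3]
160 [564.3 338.3  70.4]
136 [558.8 287.3  70.1]
118 [553.  236.   69.9]
0 
punch top 144.4233378650614
```

View pics/end.png

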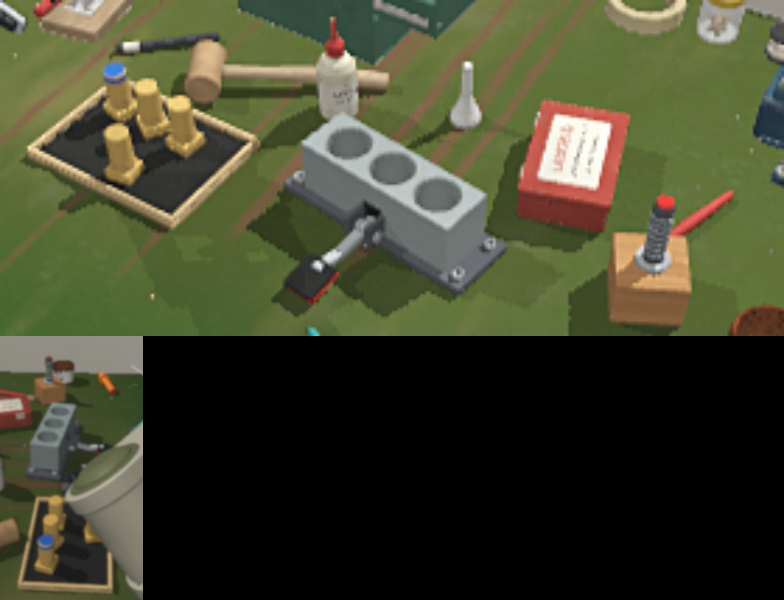

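All four blanks stand on the tray: the blue-topped one at (115,90) and the plain ones at (150,108), (183,123) and (122,152). The nest is empty, the punch is back in its block at (655,235), and the bottle and mug are upright.

```bash
python3 -c "
from plant import ctrl
print(ctrl.finish_job())"
```

```text
the job is handed in; nothing more can be done
None
```

The job is handed in: the first-off is dot-marked, the punch is back in its block, and all four blanks stand upright on the tray; the hand-in returned no verdict.

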